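# Stand a hexagonal sample block up and pack it into the heater tray

## Task

Take the hexagonal aluminium block off the V-rack, stand it upright on the open bench with its wells up and let go of it; then take it again and pack it, still wells up, into the nook between the two blocks in the heater tray, down flat on the tray floor with its flat faces snug against both. Do not drop it, leave those two blocks standing together where they are, and leave the other loose things on the bench alone.

Things in the scene. Friction and masses are not known exactly. Their poses are not given: they have to be found in the camera images.
- block_center (a point): Centre of the aluminium hex block to move: 48 mm across flats (55 over corners), 66 mm long, 0.25-0.43 kg. z: along it to the top end with seven dark wells (33 mm off); y: square to one pair of flats, the others 60 degrees either way; corners at +-x. Starts lying on the V-rack, wells roughly towards the robot, a corner down in the V, one pair of flats upright at its sides, free to grip.
- packed_a_center (a point): Centre of one of two like blocks (same size, about 0.36 kg, loose) standing in the tray, wells up, flat to flat (1 mm apart), corners 1 mm from the tray wall on the control pod's side; z up, y square to the flats where the pair meet. This is the one towards the tray's -y.
- packed_b_center (a point): Centre of the other standing block, the one towards the tray's +y; same shape and axes as packed_a.
- tray_floor (a point): Centre of the upper face of the fixed steel tray's floor, 8 mm above the bench. x: across, away from the robot, towards the grey control pod (40 mm high) just outside the +x wall; y: along; z up. Inside 135 (x) by 200 mm (y); walls 4 mm thick, 14 mm above the floor. The pair of blocks stands along the +x wall; the rest is empty.
- rack_axis (a point): Where the lying block's axis rests on the fixed grey plastic V-rack, 85 mm above the bench; x along the cradle (away from the robot), z up. The V is 45 mm wide and 48 mm long, so the block's ends and upright flats are clear of it; foot plate 100 (x) by 85 mm, 8 mm thick.
- round_block_center (a point): Centre of a round aluminium block (bystander), 52 mm diameter, 60 mm high, beyond the middle of the bench. The bench on the robot's side of it, between rack and tray, is clear: a spot 0.5 m straight ahead of the robot is always free.
- bottle_center (a point): Mid-height of a glass bottle with a blue cap (bystander), 68 mm diameter, 170 mm high, far side of the bench.
- beaker_center (a point): Mid-height of a white beaker (bystander), 76 mm diameter, 90 mm high, far side.
- jar_center (a point): Mid-height of an amber jar with a black cap (bystander), 60 mm diameter, 80 mm high, near the robot on its right.

How it is judged:
On the way:
1. the block stands on the bench (not in the tray), wells up, let go and at rest (angle between block_center's own z axis and vertical below 0.08 rad and height (world z) of block_center between 0.029 and 0.037 m and linear speed of block below 0.02 m/s and contact force between each of the fingers, the arm and block below 0.1 N), for 0.2 s.
At the end, for the whole second after the job is handed in: The block is at rest on the tray floor, upright within 3.4 degrees, wells up, in the nook on the open side of the pair: under 3 mm from each, flats parallel within 5 degrees. The pair stand upright on the tray floor under 4 mm apart, each within 15 mm of its start (angle between each of block_center, packed_a_center, packed_b_center's own z axis and vertical below 0.06 rad and height (world z) of block_center between 0.037 and 0.045 m and horizontal distance between block_center and packed_a_center below 0.051 m and horizontal distance between block_center and packed_b_center below 0.051 m and horizontal distance between packed_a_center and packed_b_center below 0.052 m and (angle between the x axis of block_center and the x axis of packed_a_center, either way round below 0.09 rad or angle between the x axis of block_center and the x axis of packed_a_center, either way round between 0.957 and 1.137 rad) and (angle between the x axis of block_center and the x axis of packed_b_center, either way round below 0.09 rad or angle between the x axis of block_center and the x axis of packed_b_center, either way round between 0.957 and 1.137 rad) and x of block_center in the frame of tray_floor below 0.02 m and linear speed of block below 0.01 m/s and height (world z) of packed_a_center between 0.037 and 0.045 m and distance of each of packed_a_center, packed_b_center from where it was at the start of the episode below 0.015 m and height (world z) of packed_b_center between 0.037 and 0.045 m); the robot touches nothing.
It fails at once if the block is dropped (falls faster than 0.6 m/s, a fall of about 18 mm, out of the gripper) (linear speed of block above 0.6 m/s and contact force between the fingers and block below 0.05 N).
It fails at once if a block in the tray is knocked over (tilts by more than 20 degrees) (angle between any of packed_a_center, packed_b_center's own z axis and vertical above 0.35 rad).
It fails at once if another loose thing on the bench (round block, bottle, beaker, jar) is moved by more than 30 mm (distance of any of round_block_center, bottle_center, beaker_center, jar_center from where it was at the start of the episode above 0.03 m).
It also fails if it takes over 58 s, if anything falls off the work surface, if the arm or the gripper's body presses on something with over 40 N, if the wrist force passes 120 N, or if a joint passes its speed limit or range.

## Robot

A 6-joint arm with a two-finger parallel gripper is mounted at the origin on the work surface. World frame = base frame: x ahead of the robot, y to its left, z up, the work surface at z = 0. Lengths are in m, angles in rad, forces in N, time in s.
With the tool pointing down it reaches from about 0.425 to 0.95 m from the base axis. Payload 3.5 kg.
Tool frame: the origin (TCP) lies midway between the tips of the shut fingers; the grasp point (between the pads) lies 19 mm behind it; y points along the fingers, x is the direction in which the jaws open and shut, and the axes are right-handed (so a half turn about y gives the same grasp; the last joint's range is limited). The gripper opens to 85 mm and grips with 20 to 120 N. Pads are 22 mm wide; open, the fingers measure 114 mm over their backs; the gripper's body (76 mm by 85 mm) begins 54 mm behind the grasp point. The pads swing forward as they close: fully open they stand 13 mm farther back than shut.
Start: joints at [0.976, 0.286, 1.577, -0, 1.279, -0.15], TCP at [0.29, 0.609, 0.231] pointing down, gripper open.
Joint ranges: [-2.77, 2.77], [-0.9, 2.22], [0.21, 2.48], [-1.53, 4.67], [0.24, 2.81], [-2.84, 2.84]. Speed limits (rad/s): [2.79, 2.79, 3.14, 3.14, 3.14, 3.14].

## Interface

Orientations are given as a unit quaternion [x, y, z, w].
In Python, from plant import ctrl, viewer gives the robot as it stands.
- The arm moves only by the tool step_arm, never from a script. Its argument "rows" is a list of rows, each a list of 3 entries, a list of its own where there are three numbers: the turn, a rotation vector about the tool's x, y, z in degrees, then the shift along the tool's x, y, z in mm, then the closure, from 0 (fully open) to 1 (shut). A call has 1 to 10 rows; each row is the pose to reach, as a shift and turn from the pose commanded when the call began, along the tool's axes at that moment; what a row does not reach only later rows make up. A row lasts 1/12 s, in which the tool goes at most 41.7 mm and 7.16 degrees, less where a joint would pass 70% of its speed; a pose out of reach is approached as far as the arm can. A call with a gripper value outside its range is refused whole. The fingers move at their own pace and stop on an object; "newtons" is the grip in N (left out, the last holds). Time passes only in rows, so rows that repeat a pose let the fingers close. It gives the time, the measured TCP pose, the force and the opening at its end, in the units of the state.
- ctrl.get_state(): the state, without advancing time (a new reading comes with each control period).
- viewer.read_camera(name): name is "scene" or "top"; returns (picture, depth): 480x640x3 uint8, red, green, blue; 480x640 float32, m along the optical axis (not along the pixel's ray), 0 where there is no reading.
- viewer.calibration(name): a dict with "K" (3x3 intrinsics, pixels), "R" (3x3) and "t" (3): a world point X has camera coordinates R X + t. Camera axes: x right, y down, z forward; pixel columns grow to the right and rows downward; lengths in m; the calibration is good to about 2 mm. A picture is of the moment at which its call begins. calibration takes no time and is no camera call.
- ctrl.sign_off(): hands the job in, once; it reports no verdict.
The state is a dict: "time": time; "qpos": joint angles; "dq": joint speeds; "joint_efforts": joint torques, N m; "eef_pos": TCP position; "tcp_rot": TCP orientation; "contact_force": force on the tool from outside, world axes, zero at the start; "wrist_torque": the same for the moment, N m; "opening": opening from 0.0 (shut) to 1.0 (fully open).
Only numpy, scipy, OpenCV 4.12 (cv2) and the standard library are available. Lean on these libraries where they do the work, as an engineer would, in place of code of your own. Each camera call takes 0.05 s, during which the arm holds its last target.

## Working session

There is one attempt and no reset: what is moved stays moved. The work goes in short steps, Python scripts to look and compute and a tool call to move; the robot and the scene stay as the last step left them, time stands still between calls to the robot, and variables do not carry over. Pictures are saved under pics/ and viewed, and the job is handed in when it is done.

Besides the shell and the picture viewer there is one more tool, called after "Request:" as a command line: name --argument value ..., lists and objects as JSON in quotes. step_arm: Moves the arm, as the interface text tells. Its arguments: {"type":"object","properties":{"rows":{"type":"array"},"newtons":{"type":"number"}},"required":["rows"]}

```bash
ls; mkdir -p pics; python3 - <<'E'
from plant import ctrl, viewer
import cv2
print(ctrl.get_state())
for n in("scene","top"):
    p,d=viewer.read_camera(n); cv2.imwrite(f"pics/{n}0.png",p[:,:,::-1])
    import numpy as np; np.savez(f"{n}0.npz",p=p,d=d)
    print(n,viewer.calibration(n),(d>0).mean())
E
```

```text
pics
{'time': 0.0, 'qpos': array([ 9.76013647e-01,  2.87183838e-01,  1.57821053e+00,  2.18209485e-05,
        1.27859591e+00, -1.50009551e-01]), 'dq': array([ 1.01404042e-03, -2.75520856e-05, -9.91800697e-04, -2.21397724e-03,
       -3.38290039e-04, -5.99158527e-04]), 'joint_efforts': array([ 3.68556484e-04, -4.05988812e+01, -2.92620510e+01, -2.88636886e-05,
        5.82474255e-03,  2.80712136e-06]), 'eef_pos': array([0.29001565, 0.60877929, 0.22991691]), 'tcp_rot': array([ 0.59830017,  0.37662637, -0.37818513, -0.59763324]), 'contact_force': array([-0.2751303 , -0.25824473, -0.47599118]), 'wrist_torque': array([ 0.07496832, -0.01600503,  0.00144346]), 'opening': 0.9964640763192651}
scene {'K': array([[458.36641054,   0.        , 318.08441092],
       [  0.        , 458.36641054, 240.12992488],
       [  0.        ,   0.        ,   1.        ]]), 'R': array([[ 0.10533239,  0.99434352, -0.01364005],
       [ 0.83938154, -0.0962553 , -0.53495191],
       [-0.53323889,  0.04489855, -0.8447724 ]]), 't': array([ 0.01377863, -0.43787196,  1.48022744])} 0.9959537760416667
top {'K': array([[471.80868494,   0.        , 321.48704988],
       [  0.        , 471.80868494, 229.47182076],
       [  0.        ,   0.        ,   1.        ]]), 'R': array([[ 0.02674033, -0.99957667,  0.0114646 ],
       [-0.99371103, -0.02782742, -0.10846209],
       [ 0.1087352 , -0.00849218, -0.99403448]]), 't': array([-0.11411165,  0.55258252,  1.08820879])} 0.9959635416666667
```

View pics/scene0.png

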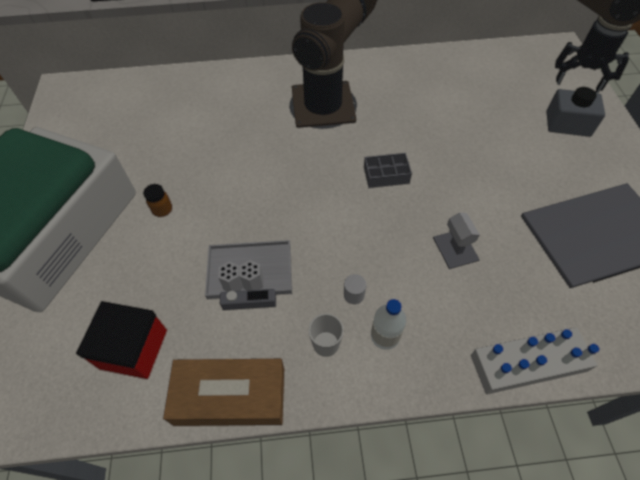

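View pics/top0.png

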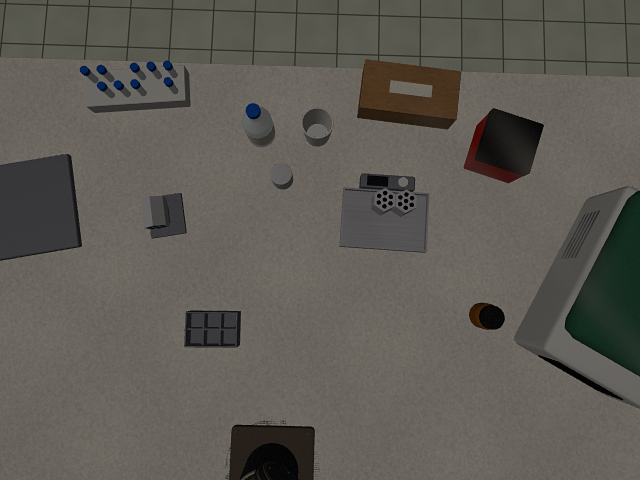

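Scene view: tray at about (250,270) with the pair at (240,272), rack with block at (460,235), round block (355,288), bottle (390,318). Top view: rack and block at (163,215), pair at (395,201), jar at (487,316).

```bash
cat > h.py <<'E'
import numpy as np, cv2
from plant import ctrl, viewer
def cal(n):
    c=viewer.calibration(n); return c["K"],c["R"],c["t"]
def cloud(n,d):
    K,R,t=cal(n); v,u=np.mgrid[0:480,0:640]
    X=np.stack([(u-K[0,2])/K[0,0]*d,(v-K[1,2])/K[1,1]*d,d],-1)
    return (X-t)@R
def onplane(n,u,v,z):
    K,R,t=cal(n); r=R.T@np.array([(u-K[0,2])/K[0,0],(v-K[1,2])/K[1,1],1]); c=-R.T@t
    return c+r*(z-c[2])/r[2]
def proj(n,X):
    K,R,t=cal(n); c=np.atleast_2d(X)@R.T+t; p=c@K.T; return p[:,:2]/p[:,2:]
def crop(img,u0,v0,u1,v1,s,name):
    c=cv2.resize(img[v0:v1,u0:u1,::-1],None,fx=s,fy=s,interpolation=cv2.INTER_CUBIC)
    cv2.imwrite("pics/"+name,np.clip(c*1.5,0,255).astype(np.uint8))
E
python3 - <<'E'
from h import *
S=np.load("scene0.npz");T=np.load("top0.npz")
crop(S['p'],200,230,300,315,7,"s_tray.png")
crop(T['p'],330,165,440,260,6,"t_tray.png")
crop(S['p'],425,205,490,275,8,"s_rack.png")
crop(T['p'],130,180,200,250,8,"t_rack.png")
for n,D in(("scene",S),("top",T)):
    P=cloud(n,D['d'])
    print(n,"bench z",np.median(P[330:400,300:400,2] if n=="top" else P[200:240,300:350,2]))
    box=(425,205,490,275) if n=="scene" else (130,180,200,250)
    Q=P[box[1]:box[3],box[0]:box[2]].reshape(-1,3); q=Q[Q[:,2]>.07]
    print(" rack hi",len(q),q.min(0),q.max(0),np.median(q,0))
    box=(200,230,300,315) if n=="scene" else (330,165,440,260)
    Q=P[box[1]:box[3],box[0]:box[2]].reshape(-1,3); q=Q[Q[:,2]>.065]
    print(" pair",len(q),q.min(0),q.max(0),np.mean(q,0))
    q=Q[(Q[:,2]>.016)&(Q[:,2]<.03)]; print(" rim",q.min(0),q.max(0)); 
E
```

```text
scene bench z 0.0008746390785021996
 rack hi 742 [ 0.54327619 -0.12230826  0.07029733] [1.15540514 0.30984819 1.01640279] [0.58806193 0.27084553 0.10374603]
 pair 761 [ 0.59657589 -0.31234121  0.0650519 ] [ 1.15540514 -0.12230826  1.01640279] [ 0.64808429 -0.25826678  0.11255769]
 rim [ 0.50926726 -0.35525165  0.01603623] [ 0.69612177 -0.14209456  0.02989753]
top bench z -0.0006569362257805206
 rack hi 812 [ 0.43383212 -0.08944513  0.07017498] [0.61409691 0.30675403 1.14295955] [0.57584903 0.27095094 0.10374447]
 pair 827 [ 0.43383212 -0.31466365  0.06526253] [ 0.65104235 -0.08944513  1.14295955] [ 0.61238557 -0.25498083  0.13544679]
 rim [ 0.51120241 -0.35585344  0.01604882] [ 0.68984298 -0.14358945  0.02997085]
```

View pics/s_tray.png

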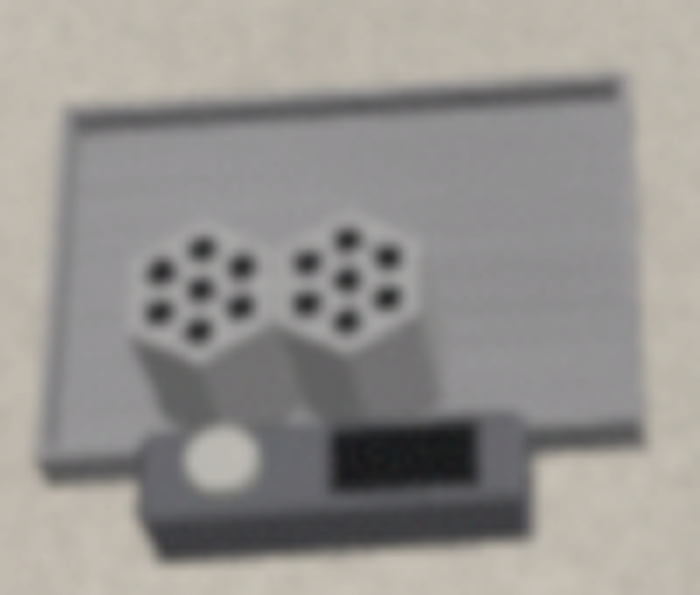

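View pics/t_tray.png

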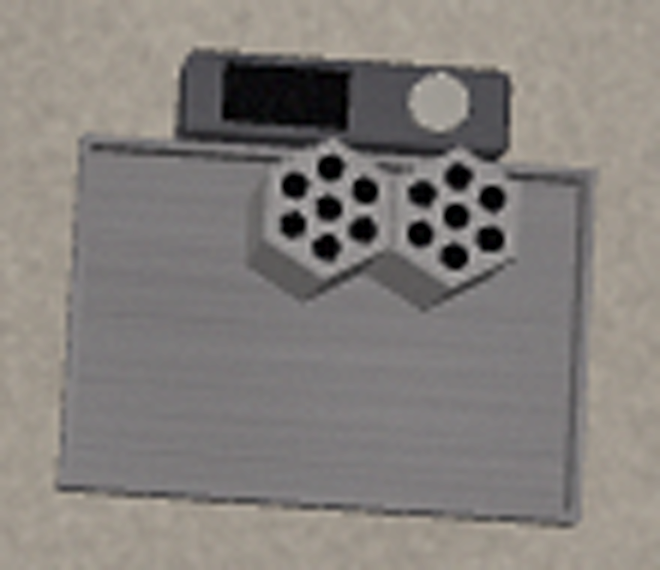

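View pics/s_rack.png

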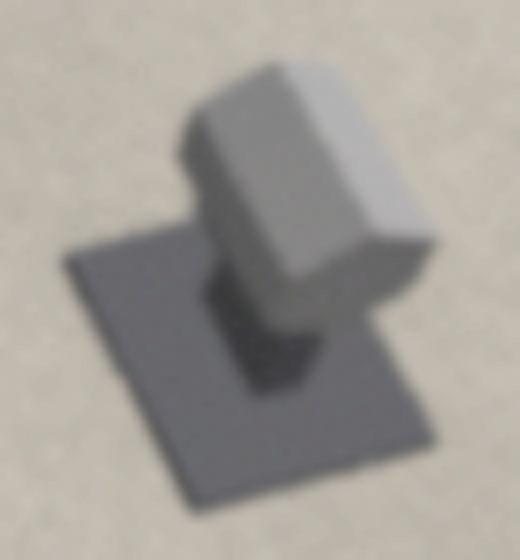

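View pics/t_rack.png

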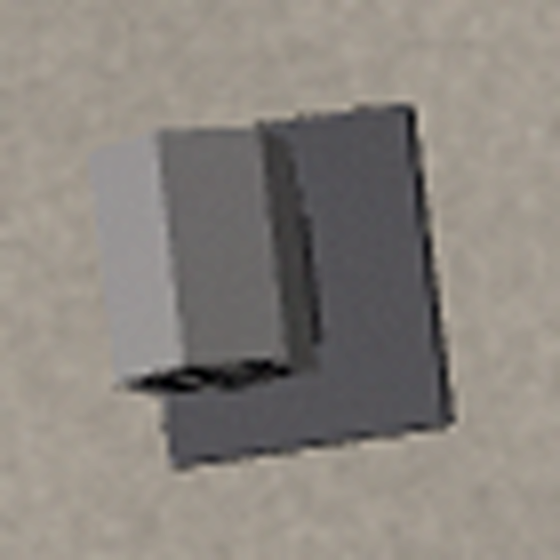

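```bash
python3 - <<'E'
from h import *
S=np.load("scene0.npz");T=np.load("top0.npz")
f=lambda n,cx,cy,s,u0,v0,z:onplane(n,(cx+.5)/s-.5+u0,(cy+.5)/s-.5+v0,z).round(4)
print("ridge top far/near",f("top",161,130,8,130,180,.1125),f("top",186,365,8,130,180,.1125))
print("ridge scene near/far",f("scene",277,65,8,425,205,.1125),f("scene",363,240,8,425,205,.1125))
# plate corners top (z .008)
for c in((412,104),(452,425),(176,467)): print("plate top",f("top",*c,8,130,180,.008))
for c in((68,258),(198,510),(433,438)): print("plate scene",f("scene",*c,8,425,205,.008))
# planes from depth
for n,D,b in(("top",T,(138,190,172,230)),("scene",S,(445,210,482,245))):
    P=cloud(n,D['d'])[b[1]:b[3],b[0]:b[2]]; I=D['p'][b[1]:b[3],b[0]:b[2]].mean(-1)
    m=P[...,2]>.074
    q=P[m]; q=q[np.abs(q[:,0]-.58)<.06]
    from scipy.optimize import least_squares
    # roof model: z = h - |lateral|*tan30 ; lateral about line (yaw, y0)
    x0=.575
    def res(p):
        lat=-(q[:,0]-x0)*np.sin(p[0])+(q[:,1]-p[1])*np.cos(p[0])
        r=q[:,2]-(p[2]-np.abs(lat)*np.tan(np.pi/6)); return r
    w=np.abs(q[:,1]-.275)<.035; q=q[w]
    s=least_squares(res,[0.1,.272,.112],loss='soft_l1',f_scale=.002)
    p=s.x; al=(q[:,0]-x0)*np.cos(p[0])+(q[:,1]-p[1])*np.sin(p[0])
    print(n,"yaw,y@.575,h",p,"rms",np.sqrt(np.median(s.fun**2)),"along",np.percentile(al,[0.5,2,98,99.5]),len(q))
# wells in tray
for n,D,b in(("top",T,(365,180,425,220)),("scene",S,(212,252,268,292))):
    g=cv2.cvtColor(D['p'],cv2.COLOR_RGB2GRAY)[b[1]:b[3],b[0]:b[2]]
    G=cv2.resize(g,None,fx=8,fy=8,interpolation=cv2.INTER_CUBIC)
    m=(G<55).astype(np.uint8); k,l,st,c=cv2.connectedComponentsWithStats(m)
    print(n,g.min(),[(st[i,4],*(onplane(n,(c[i][0]+.5)/8-.5+b[0],(c[i][1]+.5)/8-.5+b[1],.074)[:2].round(4))) for i in range(1,k) if 60<st[i,4]<2500])
E
```

```text
ridge top far/near [0.6106 0.2825 0.1125] [0.5456 0.2713 0.1125]
ridge scene near/far [0.5457 0.2724 0.1125] [0.61   0.2804 0.1125]
plate top [0.6387 0.2447 0.008 ]
plate top [0.5411 0.2269 0.008 ]
plate top [0.5261 0.3089 0.008 ]
plate scene [0.5428 0.23   0.008 ]
plate scene [0.639  0.2479 0.008 ]
plate scene [0.622  0.3279 0.008 ]
top yaw,y@.575,h [0.20037649 0.27817935 0.11151424] rms 0.0017535103355749684 along [-0.0307714  -0.03021791  0.03465015  0.03544901] 780
scene yaw,y@.575,h [0.17679999 0.27965768 0.11268804] rms 0.0026351070398076748 along [-0.02972901 -0.02842227  0.03669949  0.03713493] 702
top 0 [(np.int32(77), np.float64(0.6442), np.float64(-0.1965)), (np.int32(609), np.float64(0.6432), np.float64(-0.2107)), (np.int32(1018), np.float64(0.6405), np.float64(-0.2417)), (np.int32(1018), np.float64(0.6383), np.float64(-0.2908)), (np.int32(209), np.float64(0.641), np.float64(-0.2649)), (np.int32(1014), np.float64(0.6332), np.float64(-0.228)), (np.int32(507), np.float64(0.639), np.float64(-0.3194)), (np.int32(998), np.float64(0.6319), np.float64(-0.255)), (np.int32(64), np
[... 913 characters left out ...]
2276)), (np.int32(249), np.float64(0.6151), np.float64(-0.2546)), (np.int32(278), np.float64(0.6143), np.float64(-0.2766)), (np.int32(313), np.float64(0.6131), np.float64(-0.3035)), (np.int32(260), np.float64(0.6233), np.float64(-0.2414)), (np.int32(261), np.float64(0.6214), np.float64(-0.2904)), (np.int32(283), np.float64(0.6317), np.float64(-0.2282)), (np.int32(299), np.float64(0.6308), np.float64(-0.2552)), (np.int32(287), np.float64(0.6295), np.float64(-0.2771)), (np.int32(273), np.float64(0.6285), np.float64(-0.3041)), (np.int32(256), np.float64(0.6389), np.float64(-0.242)), (np.int32(268), np.float64(0.637), np.float64(-0.291)), (np.int32(2090), np.float64(0.6806), np.float64(-0.223))]
```

```bash
cat >> h.py <<'E'
from scipy.spatial.transform import Rotation as Ro
import json
def log():
    s=ctrl.get_state(); open("log.jsonl","a").write(json.dumps({k:np.asarray(s[k]).tolist() for k in s})+"\n")
    print("t",round(s['time'],2),"q",s['qpos'].round(3),"p",s['eef_pos'].round(4),"op",round(s['opening'],3),"F",s['contact_force'].round(1),"M",s['wrist_torque'].round(2))
    print(Ro.from_quat(s['tcp_rot']).as_matrix().round(3)); return s
E
python3 -c "
from h import *
log()"
```

```text
t 0.1 q [ 0.976  0.287  1.578  0.     1.279 -0.15 ] p [0.2901 0.6088 0.23  ] op 1.001 F [-0.6 -0.4  0.6] M [-0.    0.02 -0.01]
[[ 0.43  -0.001 -0.903]
 [ 0.903 -0.002  0.43 ]
 [-0.002 -1.     0.   ]]
```

Request:
step_arm --rows '[[[0,-35.7,0],[-246,0,-305],0],[[0,-35.7,0],[-246,0,-305],0],[[0,-35.7,0],[-246,0,-305],0],[[0,-35.7,0],[-246,0,-305],0],[[0,-35.7,0],[-246,0,-305],0],[[0,-35.7,0],[-246,0,-305],0],[[0,-35.7,0],[-246,0,-305],0],[[0,-35.7,0],[-246,0,-305],0],[[0,-35.7,0],[-246,0,-305],0],[[0,-35.7,0],[-246,0,-305],0]]'

```text
time: 0.93
eef_pos: [0.4608, 0.2526, 0.2309]
tcp_rot: [-0.454, -0.542, 0.542, 0.454]
contact_force: [-0.2, 0.5, 0.6]
opening: 1.005
```

```bash
python3 -c "
from h import *
log()"
```

```text
t 0.93 q [ 3.090e-01 -4.500e-02  1.941e+00 -1.000e-03  1.246e+00 -1.437e+00] p [0.4608 0.2526 0.2309] op 1.005 F [-0.2  0.5  0.6] M [-0.03  0.02  0.01]
[[-0.175 -0.    -0.985]
 [ 0.985 -0.001 -0.175]
 [-0.001 -1.     0.   ]]
```

Request:
step_arm --rows '[[[-30,0,0],[0,0,0],0],[[-30,0,0],[0,0,0],0],[[-30,0,0],[0,0,0],0],[[-30,0,0],[0,0,0],0],[[-30,0,0],[0,0,0],0],[[-30,0,0],[0,0,0],0]]'

```text
time: 1.43
eef_pos: [0.4575, 0.2555, 0.2291]
tcp_rot: [0.555, 0.664, -0.385, -0.321]
contact_force: [0.4, 0.3, -0.2]
opening: 0.998
```

```bash
python3 - <<'E'
from h import *
log()
from scipy.optimize import least_squares
L=[json.loads(l) for l in open("log.jsonl")]
E
```

```text
t 1.43 q [ 0.359 -0.307  2.231 -0.138  0.709 -1.31 ] p [0.4575 0.2555 0.2291] op 0.998 F [ 0.4  0.3 -0.2] M [-0.02  0.3  -0.01]
[[-0.178  0.49  -0.854]
 [ 0.984  0.088 -0.155]
 [-0.001 -0.867 -0.498]]
```

```bash
cat > kin.py <<'E'
from h import *
from scipy.optimize import least_squares
def Rot(q):
    return Ro.from_euler('z',q[0])*Ro.from_euler('y',q[1]+q[2])*Ro.from_euler('z',q[3])*Ro.from_euler('y',q[4])*Ro.from_euler('z',q[5])
def pos(q,P):
    a,dl,d1,L2,e3,L3,L6=P
    v=np.array([a,dl,d1])+Ro.from_euler('y',q[1]).apply([0,0,L2])+Ro.from_euler('y',q[1]+q[2]).apply([e3,0,L3])
    return Ro.from_euler('z',q[0]).apply(v)+Rot(q).apply([0,0,L6])
def data(): return [json.loads(l) for l in open("log.jsonl")]
def fit(verbose=1):
    L=data()
    C=[(Rot(l['qpos']).inv()*Ro.from_quat(l['tcp_rot'])) for l in L]
    Cm=Ro.concatenate(C).mean()
    f=lambda P:np.concatenate([np.concatenate([(pos(l['qpos'],P)-l['eef_pos']) for l in L])/5e-4,np.array([P[0],P[4]])/.05,(np.array(P)[[2,3,5,6]]-[.25,.4,.4,.25])/.2])
    s=least_squares(f,[0,.1,.25,.4,0,.4,.25])
    if verbose:
        print("C dev",[round((Cm.inv()*c).magnitude(),4) for c in C]); print(Cm.as_matrix().round(3))
        print("P",s.x.round(4),"res mm",(f(s.x)[:-6]*.5).round(2))
    return s.x,Cm
if __name__=="__main__": fit()
E
python3 kin.py
```

```text
C dev [0.0, 0.0, 0.0]
[[-1. -0.  0.]
 [ 0.  0.  1.]
 [-0.  1. -0.]]
P [0.0009 0.1009 0.2188 0.4449 0.0023 0.5655 0.2492] res mm [ 0.   -0.01 -0.04 -0.   -0.    0.06  0.    0.01 -0.02]
```

```bash
cat >> kin.py <<'E'
LO=np.array([-2.77,-.9,.21,-1.53,.24,-2.84]);HI=np.array([2.77,2.22,2.48,4.67,2.81,2.84])
def ik(p,R,P,C,seeds=None):
    best=[]
    if seeds is None: seeds=[[np.arctan2(p[1],p[0])-.15,a,b,c,.8,e] for a in(-.3,.3) for b in(1.6,2.2) for c in(-.5,.5,1.5,2.6,3.14,3.7) for e in(-1.5,0,1.5)]
    for s0 in seeds:
        f=lambda q:np.concatenate([(pos(q,P)-p)*20,(R.inv()*(Rot(q)*C)).as_rotvec()*5])
        s=least_squares(f,np.clip(s0,LO+.01,HI-.01),bounds=(LO,HI))
        if s.cost<1e-5 and not any(np.abs(s.x-b).max()<.05 for b in best): best.append(s.x)
    return best
def toolR(yaw,alpha,flip=0):
    # tool y: direction at azimuth yaw, alpha below horizontal; jaw x horizontal
    d=np.array([np.cos(yaw)*np.cos(alpha),np.sin(yaw)*np.cos(alpha),-np.sin(alpha)])
    x=np.array([-np.sin(yaw),np.cos(yaw),0])*(-1 if flip else 1)
    return Ro.from_matrix(np.stack([x,d,np.cross(x,d)],1)),d
E
python3 - <<'E'
from kin import *
P,C=fit(0)
yaw=.178; c=np.array([.578,.277,.085]); ax=np.array([np.cos(yaw),np.sin(yaw),0])
for al in(0,15,30,45,60):
    R,d=toolR(yaw,np.radians(al)); p=c-.008*ax+.023*d
    for fl in(0,1):
        R,d=toolR(yaw,np.radians(al),fl)
        for q in ik(p,R,P,C): print("grasp",al,fl,q.round(2))
    for pl in([.52,.0],[.6,.1]):
      for fl in(0,1):
        y2=np.arctan2(pl[1],pl[0]); R,d=toolR(y2,np.radians(al+90),fl); p=np.array([*pl,.041])+.023*d
        for q in ik(p,R,P,C): print("   place",pl,al,fl,q.round(2))
E
```

```text
grasp 0 0 [0.35 0.48 2.29 3.33 1.21 1.5 ]
grasp 0 1 [ 0.35  0.48  2.29  3.33  1.21 -1.64]
   place [0.52, 0.0] 0 0 [-0.2   0.22  2.1  -0.    0.82 -1.77]
   place [0.52, 0.0] 0 1 [-0.2   0.22  2.1   0.    0.82  1.38]
   place [0.6, 0.1] 0 0 [-0.    0.38  1.88 -0.    0.88 -1.74]
   place [0.6, 0.1] 0 1 [-0.    0.38  1.88  0.    0.88  1.4 ]
grasp 15 0 [0.35 0.33 2.31 3.37 0.82 1.46]
grasp 15 1 [ 0.35  0.33  2.31  3.37  0.82 -1.68]
   place [0.52, 0.0] 15 0 [-0.18  0.34  1.96 -0.05  1.1  -1.72]
   place [0.52, 0.0] 15 1 [-0.18  0.34  1.96 -0.05  1.1   1.42]
   place [0.6, 0.1] 15 0 [ 0.01  0.5   1.73 -0.04  1.17 -1.7 ]
   place [0.6, 0.1] 15 1 [ 0.01  0.5   1.73 -0.04  1.17  1.44]
grasp 30 0 [0.34 0.22 2.28 3.49 0.42 1.33]
grasp 30 1 [ 0.34  0.22  2.28  3.49  0.42 -1.81]
   place [0.52, 0.0] 30 0 [-0.16  0.47  1.82 -0.08  1.36 -1.69]
   place [0.52, 0.0] 30 1 [-0.16  0.47  1.82 -0.08  1.36  1.45]
   place [0.6, 0.1] 30 0 [ 0.02  0.63  1.58 -0.07  1.45 -1.68]
   place [0.6, 0.1] 30 1 [ 0.02  0.63  1.58 -0.07  1.45  1.46]
   place [0.52, 0.0] 45 0 [-0.15  0.61  1.7  -0.11  1.61 -1.68]
   place [0.52, 0.0] 45 1 [-0.15  0.61  1.7  -0.11  1.61  1.46]
   place [0.6, 0.1] 45 0 [ 0.03  0.76  1.44 -0.09  1.71 -1.68]
   place [0.6, 0.1] 45 1 [ 0.03  0.76  1.44 -0.09  1.71  1.46]
grasp 60 0 [ 0.31  0.2   2.08 -0.21  0.34 -1.26]
grasp 60 1 [ 0.31  0.2   2.08 -0.21  0.34  1.88]
   place [0.52, 0.0] 60 0 [-0.14  0.74  1.59 -0.13  1.85 -1.68]
   place [0.52, 0.0] 60 1 [-0.14  0.74  1.59 -0.13  1.85  1.46]
   place [0.6, 0.1] 60 0 [ 0.04  0.9   1.32 -0.12  1.96 -1.68]
   place [0.6, 0.1] 60 1 [ 0.04  0.9   1.32 -0.12  1.96  1.46]
```

```bash
cat >> kin.py <<'E'
def delta(p,R,p0=None,R0=None):
    s=ctrl.get_state()
    if p0 is None: p0=s['eef_pos'];R0=Ro.from_quat(s['tcp_rot'])
    return "turn",np.degrees((R0.inv()*R).as_rotvec()).round(2),"shift",(R0.inv().apply(p-p0)*1000).round(1)
E
python3 - <<'E'
from kin import *
P,C=fit(0)
T=np.load("top0.npz");PT=cloud("top",T['d'])
for n,u,v in(("round",282,174),("jar",487,316),("beaker",317,124),("bottle",253,110)): print(n,PT[v,u].round(3))
yaw=.178; c=np.array([.578,.277,.085]); ax=np.array([np.cos(yaw),np.sin(yaw),0])
R,d=toolR(yaw,np.radians(60)); p=c-.008*ax+.023*d
q=np.array(data()[-1]['qpos'])
for back in(.075,.05,.025,0,):
    s=ik(p-back*d,R,P,C,[q]); print(back,[x.round(3) for x in s],p-back*d); q=s[0] if s else q
s0=p-.0*d
for lift in(.03,.06,.09): 
    s=ik(p+[0,0,lift],R,P,C,[q]); print('lift',lift,[x.round(3) for x in s])
print(delta(p-.075*d,R)); print(delta(p,R))
E
```

```text
round [ 0.68  -0.003  0.06 ]
jar [ 0.367 -0.471  0.085]
beaker [ 0.823 -0.081  0.003]
bottle [0.792 0.055 0.171]
0.075 [array([ 0.326,  0.024,  2.139, -0.165,  0.465, -1.295])] [0.54453721 0.27097991 0.13003332]
0.05 [array([ 0.322,  0.083,  2.124, -0.176,  0.421, -1.285])] [0.5568397  0.27319318 0.10838269]
0.025 [array([ 0.318,  0.143,  2.106, -0.19 ,  0.379, -1.272])] [0.5691422  0.27540645 0.08673205]
0 [array([ 0.315,  0.204,  2.085, -0.206,  0.34 , -1.258])] [0.5814447  0.27761972 0.06508142]
lift 0.03 [array([ 0.315,  0.154,  2.074, -0.176,  0.399, -1.289])]
lift 0.06 [array([ 0.315,  0.109,  2.06 , -0.155,  0.458, -1.313])]
lift 0.09 [array([ 0.315,  0.068,  2.041, -0.138,  0.517, -1.332])]
('turn', array([-0.16,  0.06, -0.  ]), 'shift', array([ -0.2, 129.9, -27.4]))
('turn', array([-0.16,  0.06, -0.  ]), 'shift', array([-2.000e-01,  2.049e+02, -2.760e+01]))
```

Request:
step_arm --rows '[[[0,0,0],[0,40,-10],0],[[0,0,0],[0,80,-20],0],[[0,0,0],[0,115,-27.5],0],[[0,0,0],[0,130,-27.5],0],[[0,0,0],[0,130,-27.5],0],[[0,0,0],[0,130,-27.5],0]]'

```text
time: 1.93
eef_pos: [0.5474, 0.2715, 0.1314]
tcp_rot: [0.555, 0.664, -0.385, -0.321]
contact_force: [-1.0, 0.5, -0.7]
opening: 0.999
```

```bash
python3 - <<'E'
from kin import *
log(); P,C=fit()
S,_=viewer.read_camera("scene");T,_=viewer.read_camera("top")
crop(S,400,150,510,270,5,"s1.png");crop(T,100,160,220,270,5,"t1.png")
yaw=.178; c=np.array([.578,.277,.085]); ax=np.array([np.cos(yaw),np.sin(yaw),0])
R,d=toolR(yaw,np.radians(60)); p=c-.008*ax+.023*d
print(delta(p,R))
E
```

```text
t 1.93 q [ 0.325  0.041  2.119 -0.162  0.471 -1.298] p [0.5474 0.2715 0.1314] op 0.999 F [-1.   0.5 -0.7] M [-0.04  0.21  0.06]
[[-0.177  0.49  -0.854]
 [ 0.984  0.088 -0.154]
 [-0.    -0.867 -0.497]]
C dev [0.0, 0.0, 0.0, 0.0]
[[-1. -0. -0.]
 [-0.  0.  1.]
 [-0.  1. -0.]]
P [0.     0.1009 0.2402 0.443  0.0205 0.5724 0.2492] res mm [-0.   -0.01  0.    0.01  0.    0.   -0.01  0.   -0.    0.01  0.    0.  ]
('turn', array([0.1 , 0.02, 0.03]), 'shift', array([-0.5, 76.7,  5.1]))
```

View pics/t1.png

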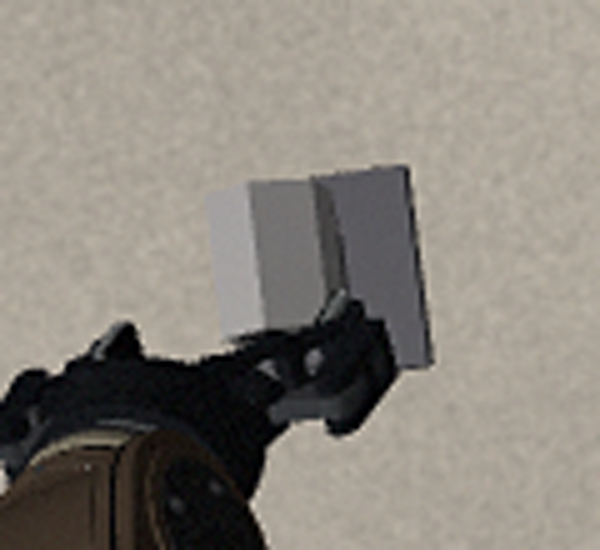

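View pics/s1.png

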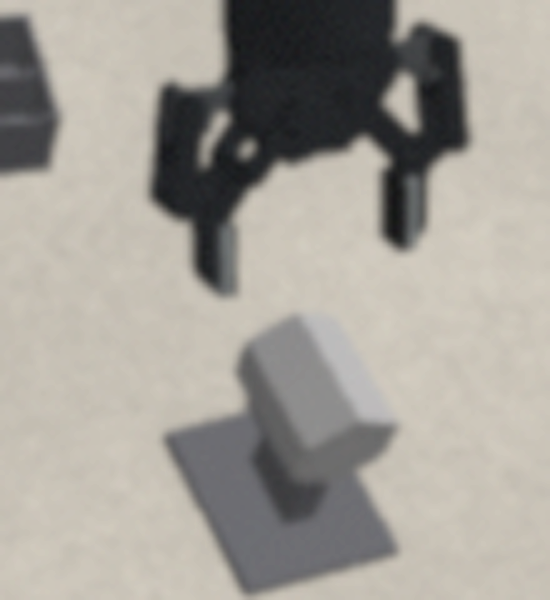

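Scene view: both fingers (at about (215,260) and (400,215) in the crop) straddle the block's ridge (320,330); the block is unmoved in the V. Going in and closing.

Request:
step_arm --rows '[[[0,0,0],[-0.5,25,3],0],[[0,0,0],[-0.5,50,5],0],[[0,0,0],[-0.5,70,5],0],[[0,0,0],[-0.5,77,5],0],[[0,0,0],[-0.5,77,5],0],[[0,0,0],[-0.5,77,5],0]]'

```text
time: 2.53
eef_pos: [0.5814, 0.2777, 0.0649]
tcp_rot: [0.556, 0.665, -0.383, -0.32]
contact_force: [0.6, -0.0, 1.0]
opening: 1.001
```

```bash
python3 - <<'E'
from kin import *
log()
S,_=viewer.read_camera("scene")
crop(S,400,150,510,270,5,"s2.png")
E
```

```text
t 2.53 q [ 0.315  0.221  2.067 -0.206  0.338 -1.258] p [0.5814 0.2777 0.0649] op 1.001 F [ 0.6 -0.   1. ] M [-0.06  0.18  0.03]
[[-0.178  0.494 -0.851]
 [ 0.984  0.089 -0.154]
 [ 0.    -0.865 -0.502]]
```

View pics/s2.png

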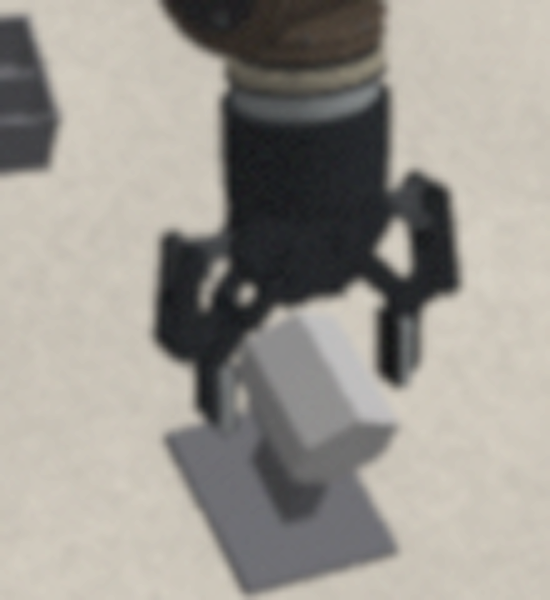

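Fingers (at (220,400) and (400,345)) are beside the flats. Closing.

Request:
step_arm --rows '[[[0,0,0],[0,0,0],0.3],[[0,0,0],[0,0,0],0.4],[[0,0,0],[0,0,0],0.5],[[0,0,0],[0,0,0],0.6],[[0,0,0],[0,0,0],0.6],[[0,0,0],[0,0,0],0.6]]' --newtons 30

```text
time: 3.08
eef_pos: [0.5813, 0.2781, 0.0646]
tcp_rot: [0.555, 0.665, -0.383, -0.32]
contact_force: [-4.9, 1.7, 6.5]
opening: 0.555
```

```bash
python3 - <<'E'
from kin import *
log()
E
```

```text
t 3.08 q [ 0.315  0.222  2.067 -0.206  0.338 -1.257] p [0.5813 0.2781 0.0646] op 0.555 F [-4.9  1.7  6.5] M [0.31 0.33 0.23]
[[-0.178  0.494 -0.851]
 [ 0.984  0.09  -0.154]
 [ 0.001 -0.865 -0.502]]
```

Request:
step_arm --rows '[[[0,0,0],[0,0,0],0.9],[[0,0,0],[0,0,0],0.9],[[0,0,0],[0,-9,-5],0.9],[[0,0,0],[0,-25,-15],0.9],[[0,0,0],[0,-45,-26],0.9],[[0,0,0],[0,-64,-37],0.9],[[0,0,0],[0,-78,-45],0.9],[[0,0,0],[0,-78,-45],0.9],[[0,0,0],[0,-78,-45],0.9]]' --newtons 80

```text
time: 3.83
eef_pos: [0.5805, 0.2769, 0.1532]
tcp_rot: [0.555, 0.664, -0.384, -0.321]
contact_force: [-0.8, 0.8, -4.6]
opening: 0.554
```

```bash
python3 - <<'E'
from kin import *
log();P,C=fit()
S,_=viewer.read_camera("scene");T,_=viewer.read_camera("top")
crop(S,400,150,510,270,5,"s3.png");crop(T,100,160,220,270,5,"t3.png")
E
```

```text
t 3.83 q [ 0.314  0.078  2.034 -0.139  0.515 -1.332] p [0.5805 0.2769 0.1532] op 0.554 F [-0.8  0.8 -4.6] M [-0.11  0.57 -0.  ]
[[-0.177  0.491 -0.853]
 [ 0.984  0.088 -0.153]
 [-0.    -0.867 -0.499]]
C dev [0.0, 0.0, 0.0, 0.0, 0.0, 0.0, 0.0]
[[-1. -0.  0.]
 [ 0. -0.  1.]
 [-0.  1.  0.]]
P [0.     0.1009 0.2402 0.443  0.0205 0.5725 0.2493] res mm [-0.   -0.01  0.    0.01 -0.    0.   -0.    0.   -0.    0.    0.   -0.
  0.    0.    0.    0.    0.    0.   -0.   -0.   -0.  ]
```

View pics/s3.png

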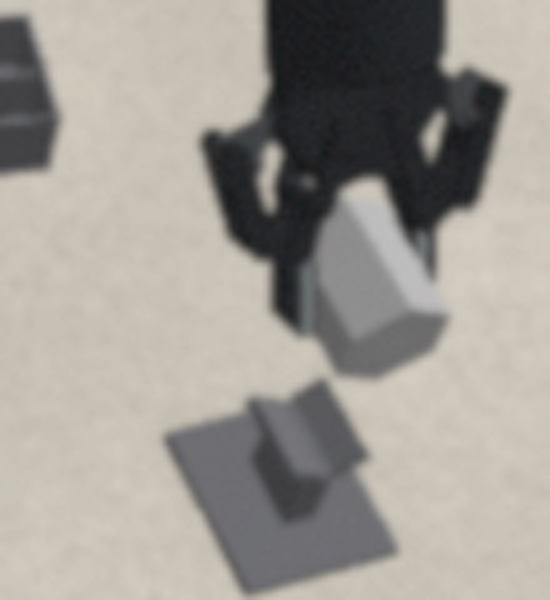

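View pics/t3.png

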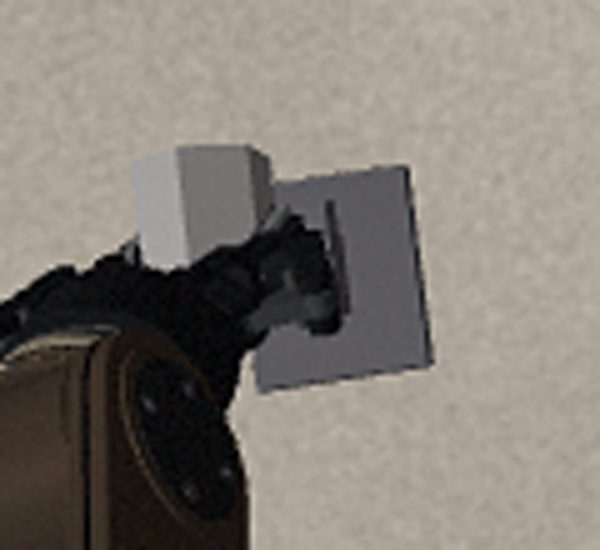

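Block is held level-ish and clear of the V (scene crop (375,290), rack empty at (310,450)). Now plan the stand-up.

```bash
cat > plan.py <<'E'
from kin import *
# block centre in tool frame from the grasp record
g=[l for l in data() if abs(l['time']-3.08)<.02][0]
c0=np.array([.578,.277,.085])
cT=Ro.from_quat(g['tcp_rot']).inv().apply(c0-g['eef_pos'])
E
python3 - <<'E'
from plan import *
print("c in tool mm",cT*1000)
P,C=fit(0); s=ctrl.get_state(); p0=s['eef_pos'];R0=Ro.from_quat(s['tcp_rot']); q=s['qpos']
c1=p0+R0.apply(cT); print("block now",c1)
R1,d1=toolR(.178,np.radians(150)); 
for tgt in([.49,.115,.105],[.49,.115,.033]):
    p1=np.array(tgt)-R1.apply(cT)
    print(tgt,p1,delta(p1,R1))
p1=np.array([.49,.115,.105])-R1.apply(cT)
rv=(R0.inv()*R1).as_rotvec()
for i in range(1,14):
    f=i/13; R=R0*Ro.from_rotvec(rv*f); p=p0+(p1-p0)*min(1,f*1.0)
    r=ik(p,R,P,C,[q]); 
    if not r: print(i,"no"); continue
    print(i,r[0].round(2),(np.abs(r[0]-q)*12).max().round(2)); q=r[0]
r=ik(p1-[0,0,.072],R1,P,C,[q]); print(r)
E
```

```text
c in tool mm [ -0.47285726 -19.39858577  -7.25016725]
block now [0.57601898 0.27547873 0.17087696]
[0.49, 0.115, 0.105] [0.46981424 0.11184895 0.10157954] ('turn', array([ 8.968e+01, -3.000e-02, -5.000e-02]), 'shift', array([-142.7,  -25.2,  143.1]))
[0.49, 0.115, 0.033] [0.46981424 0.11184895 0.02957954] ('turn', array([ 8.968e+01, -3.000e-02, -5.000e-02]), 'shift', array([-142.6,   37.4,  178.7]))
1 [ 0.29  0.09  2.   -0.07  0.65 -1.41] 1.64
2 [ 0.27  0.12  1.97 -0.03  0.78 -1.46] 1.6
3 [ 0.24  0.15  1.93 -0.01  0.91 -1.5 ] 1.54
4 [ 0.22  0.18  1.89 -0.    1.04 -1.53] 1.48
5 [ 0.2   0.22  1.85  0.    1.15 -1.55] 1.42
6 [ 0.18  0.27  1.81  0.    1.27 -1.57] 1.36
7 [ 0.17  0.31  1.78 -0.    1.38 -1.58] 1.31
8 [ 0.15  0.36  1.74 -0.01  1.48 -1.6 ] 1.25
9 [ 0.13  0.41  1.71 -0.02  1.58 -1.61] 1.2
10 [ 0.12  0.47  1.68 -0.04  1.68 -1.62] 1.14
11 [ 0.1   0.52  1.66 -0.06  1.77 -1.63] 1.09
12 [ 0.09  0.57  1.64 -0.08  1.85 -1.65] 1.04
13 [ 0.07  0.62  1.63 -0.1   1.94 -1.66] 0.99
[array([ 0.07156997,  0.7333436 ,  1.612154  , -0.09557089,  1.8396584 ,
       -1.64962147])]
```

Request:
step_arm --rows '[[[6.4,0,0],[-10,-5,6],0.9],[[12.8,0,0],[-24,-8,14],0.9],[[19.2,0,0],[-40,-10,26],0.9],[[25.6,0,0],[-56,-12,40],0.9],[[32,0,0],[-72,-14,56],0.9],[[38.4,0,0],[-86,-16,72],0.9],[[44.8,0,0],[-98,-18,88],0.9],[[51.2,0,0],[-108,-20,102],0.9],[[57.6,0,0],[-117,-22,114],0.9],[[64,0,0],[-125,-23,124],0.9]]'

```text
time: 4.77
eef_pos: [0.4855, 0.1323, 0.1094]
tcp_rot: [-0.3, -0.358, 0.678, 0.567]
contact_force: [0.5, 0.1, -5.0]
opening: 0.552
```

```bash
python3 - <<'E'
from plan import *
log()
R1,d1=toolR(.178,np.radians(150)); 
print(delta(np.array([.49,.115,.08])-R1.apply(cT),R1))
E
```

```text
t 4.77 q [ 0.089  0.394  1.764 -0.05   1.581 -1.644] p [0.4855 0.1323 0.1094] op 0.552 F [ 0.5  0.1 -5. ] M [ 0.11 -0.63 -0.01]
[[-0.177 -0.555 -0.813]
 [ 0.984 -0.1   -0.146]
 [-0.    -0.826  0.563]]
('turn', array([ 2.57e+01, -1.00e-02,  0.00e+00]), 'shift', array([-17.4,  37.9,  -2.8]))
```

Request:
step_arm --rows '[[[6.4,0,0],[-5,8,-1],0.9],[[12.8,0,0],[-10,18,-2],0.9],[[19.2,0,0],[-15,28,-3],0.9],[[25.7,0,0],[-17.5,38,-3],0.9],[[25.7,0,0],[-17.5,38,-3],0.9],[[25.7,0,0],[-17.5,38,-3],0.9]]'

```text
time: 5.27
eef_pos: [0.4694, 0.1125, 0.0742]
tcp_rot: [-0.166, -0.2, 0.741, 0.62]
contact_force: [-0.1, -0.1, -3.1]
opening: 0.554
```

```bash
python3 - <<'E'
from plan import *
s=log()
print("c",s['eef_pos']+Ro.from_quat(s['tcp_rot']).apply(cT))
R1,d1=toolR(.178,np.radians(150)); 
for z in(.04,.033):print(delta(np.array([.49,.115,z])-R1.apply(cT),R1))
S,D=viewer.read_camera("scene");T,DT=viewer.read_camera("top"); np.savez("a.npz",S=S,D=D,T=T,DT=DT)
crop(S,330,140,450,250,5,"s4.png");crop(T,170,200,290,300,5,"t4.png")
E
```

```text
t 5.27 q [ 0.072  0.661  1.625 -0.096  1.897 -1.656] p [0.4694 0.1125 0.0742] op 0.554 F [-0.1 -0.1 -3.1] M [ 0.16 -0.88 -0.06]
[[-0.177 -0.851 -0.494]
 [ 0.984 -0.153 -0.09 ]
 [ 0.001 -0.502  0.865]]
c [0.4895347  0.11562201 0.07767313]
('turn', array([0.11, 0.04, 0.02]), 'shift', array([ -0.7,  18.6, -32.7]))
('turn', array([0.11, 0.04, 0.02]), 'shift', array([ -0.7,  22.1, -38.8]))
```

View pics/s4.png

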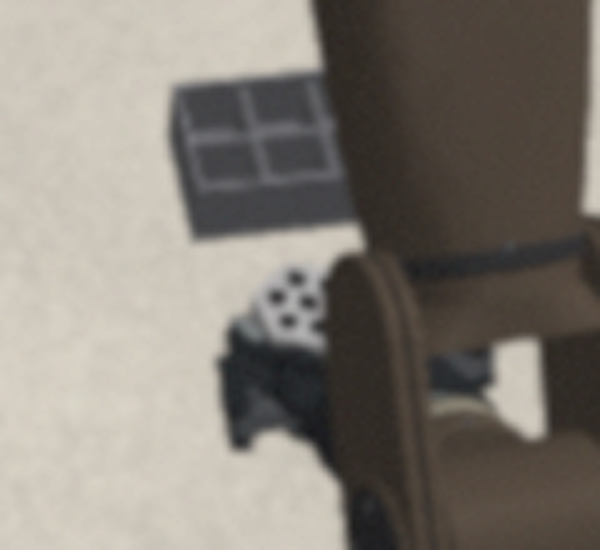

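View pics/t4.png

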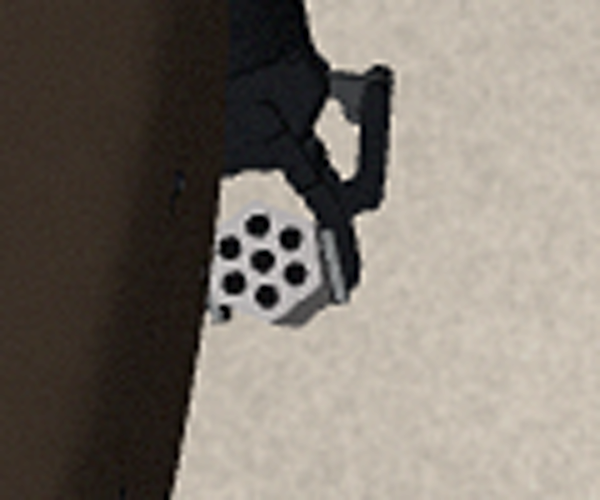

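Top crop: wells face up at (262,260), gripped flat-on. Check its tilt and centre before lowering.

```bash
cat >> h.py <<'E'
def wells(n,img,box,z,thr=55,amin=400,amax=2500):
    g=cv2.cvtColor(img,cv2.COLOR_RGB2GRAY)[box[1]:box[3],box[0]:box[2]]
    G=cv2.resize(g,None,fx=8,fy=8,interpolation=cv2.INTER_CUBIC)
    k,l,st,c=cv2.connectedComponentsWithStats((G<thr).astype(np.uint8))
    return [(int(st[i,4]),*onplane(n,(c[i][0]+.5)/8-.5+box[0],(c[i][1]+.5)/8-.5+box[1],z)[:2].round(4)) for i in range(1,k) if amin<st[i,4]<amax]
E
python3 - <<'E'
from h import *
a=np.load("a.npz"); P=cloud("top",a['DT'])
w=wells("top",a['T'],(212,238,236,265),.1107); print(w)
b=P[240:264,213:236].reshape(-1,3); q=b[np.abs(b[:,2]-.1107)<.008]
A=np.c_[q[:,:2]-q[:,:2].mean(0),np.ones(len(q))]
x=np.linalg.lstsq(A,q[:,2],rcond=None)[0]; r=q[:,2]-A@x
k=np.abs(r)<2*np.median(np.abs(r))+1e-4; x=np.linalg.lstsq(A[k],q[k,2],rcond=None)[0]
print(len(q),q.mean(0),"slopes",x,np.std(r[k]))
E
```

```text
[(1077, np.float64(0.5099), np.float64(0.1401)), (2280, np.float64(0.5153), np.float64(0.0942)), (1032, np.float64(0.5072), np.float64(0.1204)), (1007, np.float64(0.5018), np.float64(0.1059)), (983, np.float64(0.497), np.float64(0.1321)), (1051, np.float64(0.4918), np.float64(0.1175)), (1003, np.float64(0.4865), np.float64(0.1031)), (1057, np.float64(0.4817), np.float64(0.1294)), (1021, np.float64(0.4764), np.float64(0.115))]
436 [0.49261186 0.11397235 0.11284494] slopes [0.00641007 0.02117032 0.11299634] 0.0014528221351596529
```

Request:
step_arm --rows '[[[0,0,0],[0,4,-7],0.9],[[0,0,0],[0,10,-17],0.9],[[0,0,0],[0,16,-27],0.9],[[0,0,0],[0,19.5,-34],0.9],[[0,0,0],[0,21,-36.5],0.9],[[0,0,0],[0,21,-36.5],0.9],[[0,0,0],[0,21,-36.5],0.9]]'

```text
time: 5.95
eef_pos: [0.4709, 0.1127, 0.0358]
tcp_rot: [-0.167, -0.2, 0.741, 0.619]
contact_force: [-0.0, 0.3, -3.3]
opening: 0.555
```

```bash
python3 - <<'E'
from plan import *
s=log()
print("c",s['eef_pos']+Ro.from_quat(s['tcp_rot']).apply(cT))
E
```

```text
t 5.95 q [ 0.073  0.723  1.612 -0.095  1.845 -1.65 ] p [0.4709 0.1127 0.0358] op 0.555 F [-0.   0.3 -3.3] M [ 0.17 -0.91 -0.05]
[[-0.177 -0.85  -0.496]
 [ 0.984 -0.153 -0.089]
 [ 0.    -0.504  0.864]]
c [0.49108244 0.11589917 0.03931763]
```

Lower by small steps until the weight comes off.

Request:
step_arm --rows '[[[0,0,0],[0,1,-1.7],0.9],[[0,0,0],[0,2,-3.5],0.9],[[0,0,0],[0,2.5,-4.3],0.9],[[0,0,0],[0,2.5,-4.3],0.9]]'

```text
time: 6.28
eef_pos: [0.471, 0.1127, 0.0309]
tcp_rot: [-0.168, -0.201, 0.741, 0.619]
contact_force: [-0.1, 0.2, -4.0]
opening: 0.554
```

Request:
step_arm --rows '[[[0,0,0],[0,0.5,-0.9],0.9],[[0,0,0],[0,0.5,-0.9],0.9]]'

```text
time: 6.45
eef_pos: [0.4711, 0.1128, 0.0299]
tcp_rot: [-0.168, -0.201, 0.741, 0.619]
contact_force: [0.2, 0.0, -3.7]
opening: 0.547
```

Request:
step_arm --rows '[[[0,0,0],[0,0.5,-0.9],0.9],[[0,0,0],[0,0.5,-0.9],0.9]]'

```text
time: 6.62
eef_pos: [0.4711, 0.1128, 0.029]
tcp_rot: [-0.168, -0.2, 0.741, 0.619]
contact_force: [-0.1, -0.5, -4.6]
opening: 0.551
```

Request:
step_arm --rows '[[[0,0,0],[0,0.5,-0.9],0.9],[[0,0,0],[0,0.5,-0.9],0.9]]'

```text
time: 6.78
eef_pos: [0.4712, 0.1128, 0.0289]
tcp_rot: [-0.167, -0.2, 0.741, 0.619]
contact_force: [-0.4, 0.6, 0.9]
opening: 0.552
```

Contact with the bench. Release.

Request:
step_arm --rows '[[[0,0,0],[0,0.3,-0.5],0.6],[[0,0,0],[0,0.3,-0.5],0.4],[[0,0,0],[0,0.3,-0.5],0.3],[[0,0,0],[0,0.3,-0.5],0.1],[[0,0,0],[0,0.3,-0.5],0],[[0,0,0],[0,0.3,-0.5],0],[[0,0,0],[0,0.3,-0.5],0],[[0,0,0],[0,0.3,-0.5],0]]' --newtons 20

```text
time: 7.45
eef_pos: [0.4711, 0.1127, 0.0273]
tcp_rot: [-0.168, -0.201, 0.741, 0.619]
contact_force: [1.2, 0.1, 0.1]
opening: 0.999
```

```bash
python3 - <<'E'
from plan import *
s=log()
T,DT=viewer.read_camera("top"); crop(T,170,200,290,300,5,"t5.png")
w=wells("top",T,(200,238,236,270),.066); print(w)
E
```

```text
t 7.45 q [ 0.073  0.737  1.609 -0.094  1.834 -1.649] p [0.4711 0.1127 0.0273] op 0.999 F [1.2 0.1 0.1] M [ 0.06 -0.39 -0.01]
[[-0.177 -0.85  -0.497]
 [ 0.984 -0.153 -0.089]
 [-0.    -0.505  0.863]]
[(929, np.float64(0.5081), np.float64(0.12)), (890, np.float64(0.5027), np.float64(0.1054)), (923, np.float64(0.4982), np.float64(0.1318)), (946, np.float64(0.493), np.float64(0.1173)), (924, np.float64(0.4878), np.float64(0.1027)), (905, np.float64(0.4831), np.float64(0.1292)), (928, np.float64(0.4777), np.float64(0.1145)), (1031, np.float64(0.4702), np.float64(0.1006))]
```

View pics/t5.png

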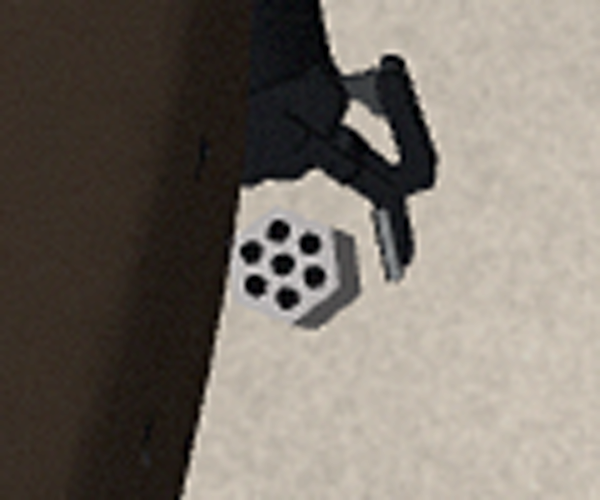

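The block stands free at top-crop (283,263), well clear of both fingers. Retreat, then turn the tool down over it.

Request:
step_arm --rows '[[[0,0,0],[0,-15,0],0],[[0,0,0],[0,-40,0],0],[[0,0,0],[0,-75,5],0],[[0,0,0],[0,-105,25],0],[[0,0,0],[0,-115,60],0],[[0,0,0],[0,-115,80],0],[[0,0,0],[0,-115,80],0]]'

```text
time: 8.08
eef_pos: [0.5307, 0.1234, 0.1593]
tcp_rot: [-0.17, -0.203, 0.74, 0.618]
contact_force: [1.7, -0.1, 0.5]
opening: 1.003
```

```bash
python3 - <<'E'
from plan import *
s=log()
R,d=toolR(.178,np.pi/2)
print(delta(np.array([.4922,.117,.15]),R))
E
```

```text
t 8.08 q [ 0.081  0.65   1.449 -0.096  2.073 -1.666] p [0.5307 0.1234 0.1593] op 1.003 F [ 1.7 -0.1  0.5] M [ 0.07 -0.4  -0.04]
[[-0.177 -0.846 -0.503]
 [ 0.984 -0.153 -0.09 ]
 [-0.001 -0.511  0.86 ]]
('turn', array([-5.926e+01, -1.000e-02, -6.000e-02]), 'shift', array([ 0.5, 38.3, 11.9]))
```

Request:
step_arm --rows '[[[-6.6,0,0],[0,3,2],0],[[-13.2,0,0],[0.5,7,4],0],[[-19.8,0,0],[0.5,11,6],0],[[-26.4,0,0],[0.5,15,8],0],[[-33,0,0],[0.5,20,10],0],[[-39.6,0,0],[0.5,25,11],0],[[-46.2,0,0],[0.5,31,12],0],[[-52.8,0,0],[0.5,36,12],0],[[-59.3,0,0],[0.5,38,12],0],[[-59.3,0,0],[0.5,38,12],0]]'

```text
time: 8.92
eef_pos: [0.4861, 0.1167, 0.1432]
tcp_rot: [-0.451, -0.54, 0.545, 0.456]
contact_force: [-0.1, -0.4, -0.0]
opening: 0.998
```

Request:
step_arm --rows '[[[0,0,0],[0,0,0],0],[[0,0,0],[0,0,0],0]]'

```text
time: 9.08
eef_pos: [0.4915, 0.1168, 0.1457]
tcp_rot: [-0.452, -0.54, 0.545, 0.455]
contact_force: [0.6, 0.1, 1.1]
opening: 1.0
```

```bash
python3 - <<'E'
from plan import *
s=log()
R,d=toolR(.178,np.pi/2)
S,_=viewer.read_camera("scene"); crop(S,300,120,430,240,5,"s6.png")
T,_=viewer.read_camera("top"); crop(T,170,200,290,300,5,"t6.png")
print(delta(np.array([.4922,.117,.028]),R))
E
```

```text
t 9.08 q [ 3.300e-02  4.000e-03  2.058e+00 -1.000e-03  1.087e+00 -1.715e+00] p [0.4915 0.1168 0.1457] op 1.0 F [0.6 0.1 1.1] M [-0.02 -0.02 -0.05]
[[-0.177 -0.008 -0.984]
 [ 0.984 -0.002 -0.177]
 [-0.    -1.     0.008]]
('turn', array([-0.43,  0.01, -0.01]), 'shift', array([  0.2, 117.9,  -0.9]))
```

View pics/s6.png

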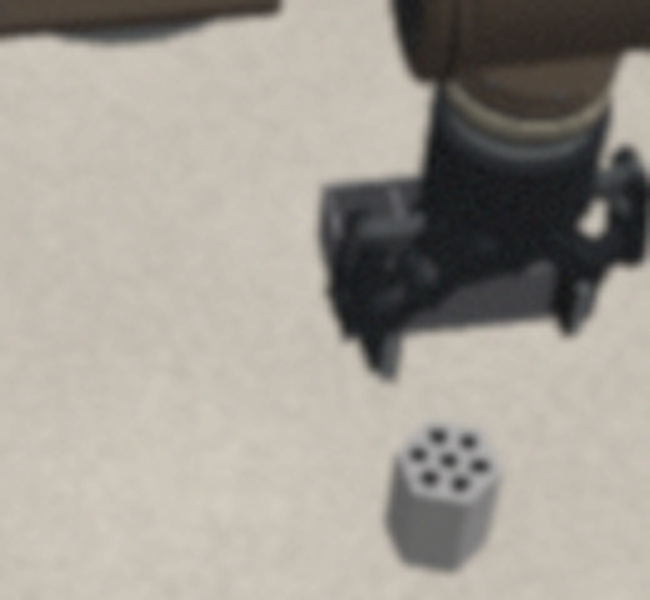

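View pics/t6.png

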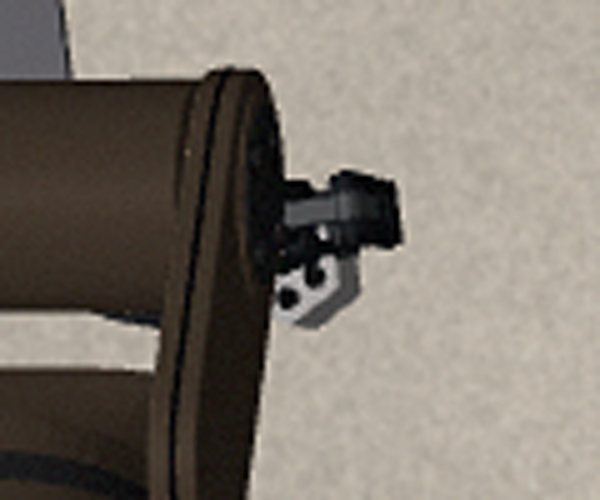

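Scene crop: block upright at (445,500), wells up, tool above it. Quick centre check from this view, then descend.

```bash
python3 - <<'E'
from plan import *
S,_=viewer.read_camera("scene")
print(wells("scene",S,(376,202,402,224),.066,thr=75,amin=100))
R,d=toolR(.178,np.pi/2)
print(delta(np.array([.490,.1165,.026]),R))
E
```

```text
[(378, np.float64(0.4751), np.float64(0.115)), (322, np.float64(0.4803), np.float64(0.1297)), (363, np.float64(0.4853), np.float64(0.103)), (375, np.float64(0.4907), np.float64(0.1176)), (395, np.float64(0.4959), np.float64(0.1324)), (426, np.float64(0.5005), np.float64(0.1058)), (430, np.float64(0.5056), np.float64(0.1206))]
('turn', array([-0.43,  0.01, -0.  ]), 'shift', array([1.000e-01, 1.198e+02, 1.200e+00]))
```

Request:
step_arm --rows '[[[-0.4,0,0],[0,30,1],0],[[-0.4,0,0],[0,60,1],0],[[-0.4,0,0],[0,90,1],0],[[-0.4,0,0],[0,110,1],0],[[-0.4,0,0],[0,120,1],0],[[-0.4,0,0],[0,120,1],0],[[-0.4,0,0],[0,120,1],0]]'

```text
time: 9.82
eef_pos: [0.4897, 0.1165, 0.0257]
tcp_rot: [-0.453, -0.542, 0.543, 0.454]
contact_force: [0.3, 0.2, 1.9]
opening: 1.0
```

Request:
step_arm --rows '[[[0,0,0],[0,0,0],0.3],[[0,0,0],[0,0,0],0.4],[[0,0,0],[0,0,0],0.5],[[0,0,0],[0,0,0],0.6],[[0,0,0],[0,0,0],0.7],[[0,0,0],[0,0,0],0.9]]' --newtons 30

```text
time: 10.32
eef_pos: [0.4903, 0.1164, 0.0272]
tcp_rot: [0.454, 0.543, -0.542, -0.453]
contact_force: [-0.4, -0.8, 5.9]
opening: 0.557
```

```bash
python3 - <<'E'
from plan import *
s=log()
E
```

```text
t 10.32 q [ 0.032  0.186  2.119 -0.     0.833 -1.717] p [0.4903 0.1164 0.0272] op 0.557 F [-0.4 -0.8  5.9] M [-0.    0.12  0.04]
[[-0.177  0.003 -0.984]
 [ 0.984 -0.    -0.177]
 [-0.001 -1.    -0.003]]
```

Request:
step_arm --rows '[[[0,0,0],[0,0,0],0.9],[[0,0,0],[0,0,0],0.9],[[0,0,0],[0,-8,0],0.9],[[0,0,0],[0,-30,0],0.9],[[0,0,0],[0,-60,0],0.9],[[0,0,0],[0,-90,0],0.9],[[0,0,0],[0,-115,0],0.9],[[0,0,0],[0,-125,0],0.9],[[0,0,0],[0,-125,0],0.9],[[0,0,0],[0,-125,0],0.9]]' --newtons 70

```text
time: 11.15
eef_pos: [0.4879, 0.1165, 0.1494]
tcp_rot: [-0.453, -0.542, 0.543, 0.454]
contact_force: [-1.0, 0.1, -4.8]
opening: 0.549
```

```bash
python3 - <<'E'
from plan import *
s=log(); R,d=toolR(-.038,np.pi/2)
print(delta(np.array([.5655,-.2635,.15]),R))
P,C=fit(0)
q=s['qpos']
for p in([.5655,-.2635,.15],[.5655,-.2635,.035]): print(ik(np.array(p),R,P,C,[q,[-.6,.2,2,0,.9,-2.1]]))
E
```

```text
t 11.15 q [ 0.032 -0.012  2.067  0.     1.089 -1.717] p [0.4879 0.1165 0.1494] op 0.549 F [-1.   0.1 -4.8] M [-0.02  0.05  0.06]
[[-0.177 -0.002 -0.984]
 [ 0.984 -0.    -0.177]
 [ 0.    -1.     0.002]]
('turn', array([-1.100e-01,  1.239e+01,  1.000e-02]), 'shift', array([-387.7,   -0.7,   -8.9]))
[array([-5.98490026e-01,  2.51915656e-01,  1.77372519e+00, -2.53177132e-16,
        1.11595180e+00, -2.13128635e+00])]
[array([-5.98490026e-01,  4.01480740e-01,  1.82136137e+00, -5.19769519e-16,
        9.18750540e-01, -2.13128635e+00])]
```

Request:
step_arm --rows '[[[1,0,0],[-15,0,0],0.9],[[0,2,0],[-45,0,-1],0.9],[[0,4,0],[-82,0,-2],0.9],[[0,6,0],[-120,0,-3],0.9],[[0,7,0],[-158,0,-4],0.9],[[0,8,0],[-196,0,-5],0.9],[[0,9,0],[-234,0,-6],0.9],[[0,10,0],[-272,0,-7],0.9],[[0,11,0],[-310,0,-8],0.9],[[0,12,0],[-340,0,-9],0.9]]'

```text
time: 11.98
eef_pos: [0.5565, -0.2185, 0.1467]
tcp_rot: [-0.506, -0.491, 0.492, 0.51]
contact_force: [0.6, 0.4, -4.4]
opening: 0.551
```

Request:
step_arm --rows '[[[0,0.4,0],[-25,0,0],0.9],[[0,0.4,0],[-42,0,8],0.9],[[0,0.4,0],[-48,0,10],0.9],[[0,0.4,0],[-48,0,10],0.9],[[0,0.4,0],[-48,0,10],0.9]]'

```text
time: 12.4
eef_pos: [0.5455, -0.263, 0.1481]
tcp_rot: [-0.508, -0.49, 0.49, 0.511]
contact_force: [0.2, -0.1, -3.6]
opening: 0.558
```

```bash
python3 - <<'E'
from plan import *
s=log(); R,d=toolR(-.038,np.pi/2)
print(delta(np.array([.5655,-.2635,.045]),R))
S,_=viewer.read_camera("scene"); crop(S,190,180,320,300,5,"s7.png")
T,_=viewer.read_camera("top"); crop(T,310,160,440,270,5,"t7.png")
E
```

```text
t 12.4 q [-6.170e-01  2.180e-01  1.818e+00  1.000e-03  1.110e+00 -2.149e+00] p [ 0.5455 -0.263   0.1481] op 0.558 F [ 0.2 -0.1 -3.6] M [ 0.01 -0.02  0.01]
[[ 0.039 -0.003 -0.999]
 [ 0.999  0.003  0.039]
 [ 0.003 -1.     0.003]]
('turn', array([-0.2 , -0.05,  0.18]), 'shift', array([ -0. , 103. , -20.4]))
```

View pics/s7.png

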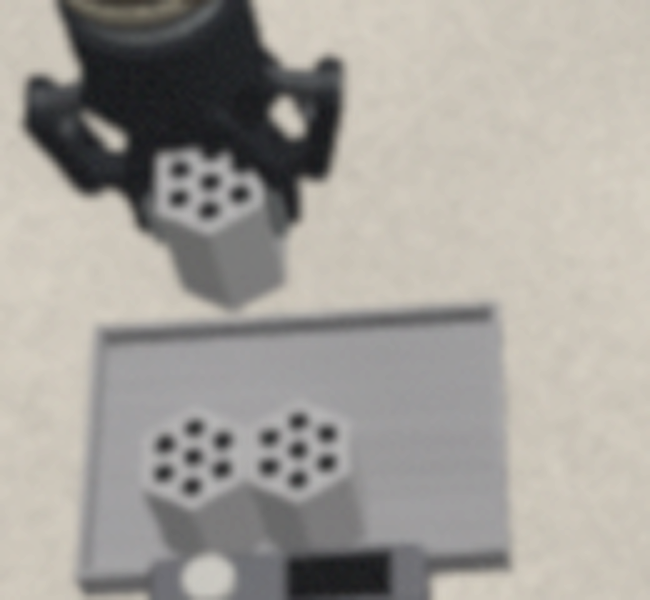

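View pics/t7.png

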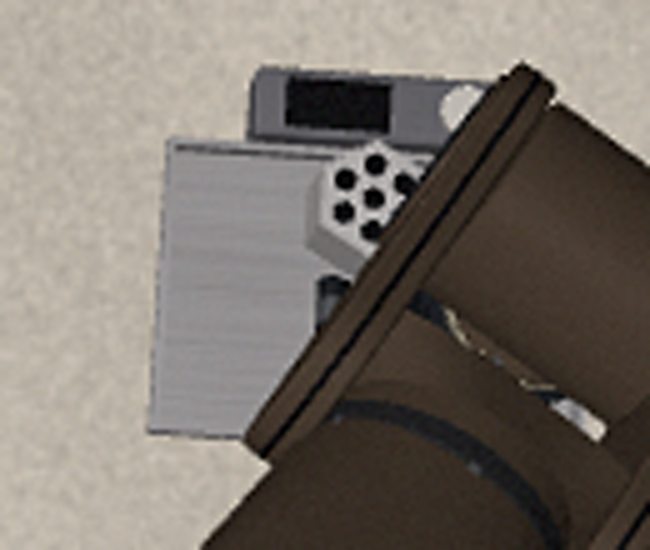

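Scene crop: block held upright at (210,185), nook at (245,400) just beyond it. Check the held block's centre and yaw.

```bash
python3 - <<'E'
from plan import *
S,D=viewer.read_camera("scene")
print(wells("scene",S,(220,209,244,226),.1481+.0388,thr=75,amin=100))
s=ctrl.get_state(); print(s['eef_pos'],s['time'])
E
```

```text
[(572, np.float64(0.5379), np.float64(-0.2757)), (522, np.float64(0.5461), np.float64(-0.2624)), (557, np.float64(0.5545), np.float64(-0.2493)), (517, np.float64(0.5538), np.float64(-0.2762)), (548, np.float64(0.5618), np.float64(-0.2629))]
[ 0.5466058  -0.26268962  0.14985175] 12.55
```

Request:
step_arm --rows '[[[0,0,0],[0,10,-10],0.9],[[0,0,0],[0,35,-18],0.9],[[0,0,0],[0,65,-19],0.9],[[0,0,0],[0,90,-19],0.9],[[0,0,0],[0,103,-19],0.9],[[0,0,0],[0,105,-19],0.9],[[0,0,0],[0,105,-19],0.9],[[0,0,0],[0,105,-19],0.9]]'

```text
time: 13.22
eef_pos: [0.5669, -0.2654, 0.0475]
tcp_rot: [0.51, 0.491, -0.49, -0.508]
contact_force: [0.2, 0.8, -3.3]
opening: 0.553
```

```bash
python3 - <<'E'
from plan import *
s=log(); R,d=toolR(-.038,np.pi/2)
for dx in(.046,.042):
  u=np.array([np.cos(.038),-np.sin(.038)]); m=np.array([.6231,-.2657])
  t=m-u*(dx+.00165); print(dx,delta(np.array([*t,.038]),R))
S,_=viewer.read_camera("scene"); crop(S,190,200,320,310,5,"s8.png")
print(wells("scene",S,(205,235,270,295),.074+.0085,thr=75,amin=100))
E
```

```text
t 13.22 q [-0.6    0.385  1.816  0.     0.937 -2.133] p [ 0.5669 -0.2654  0.0475] op 0.553 F [ 0.2  0.8 -3.3] M [-0.02 -0.06 -0.04]
[[ 0.038  0.003 -0.999]
 [ 0.999 -0.002  0.038]
 [-0.002 -1.    -0.003]]
0.046 ('turn', array([ 0.15,  0.02, -0.09]), 'shift', array([ 1.8,  9.5, -8.5]))
0.042 ('turn', array([ 0.15,  0.02, -0.09]), 'shift', array([  1.8,   9.5, -12.5]))
[(463, np.float64(0.5657), np.float64(-0.2652)), (447, np.float64(0.5738), np.float64(-0.2519)), (469, np.float64(0.5727), np.float64(-0.2792)), (492, np.float64(0.5809), np.float64(-0.266)), (469, np.float64(0.6128), np.float64(-0.2398)), (458, np.float64(0.6109), np.float64(-0.2883)), (508, np.float64(0.621), np.float64(-0.2267)), (466, np.float64(0.62), np.float64(-0.2534)), (523, np.float64(0.6192), np.float64(-0.2752)), (549, np.float64(0.6181), np.float64(-0.3019)), (498, np.float64(0.6281), np.float64(-0.2403)), (479, np.float64(0.6263), np.float64(-0.2888)), (519, np.float64(0.6364), np.float64(-0.2273)), (545, np.float64(0.6355), np.float64(-0.2539)), (526, np.float64(0.6343), np.float64(-0.2758)), (513, np.float64(0.6333), np.float64(-0.3024)), (500, np.float64(0.6436), np.float64(-0.2408)), (512, np.float64(0.6417), np.float64(-0.2895)), (293, np.float64(0.6833), np.float64(-0.3025))]
```

View pics/s8.png

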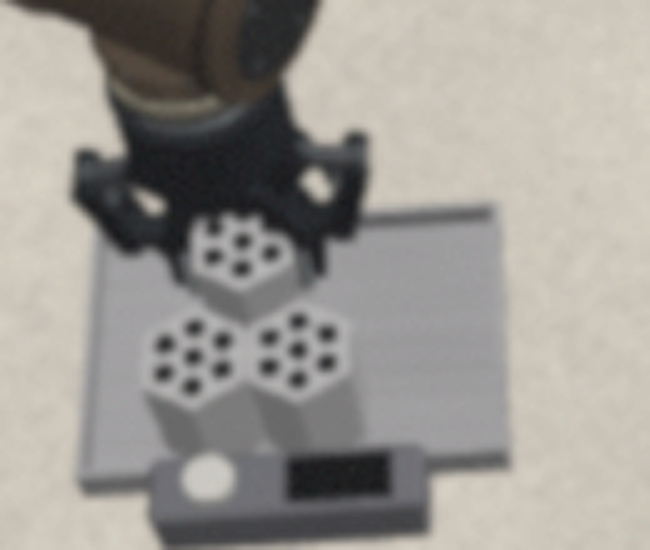

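Request:
step_arm --rows '[[[0,0,0],[1.7,3,0],0.9],[[0,0,0],[1.7,7,-3],0.9],[[0,0,0],[1.7,10,-6],0.9],[[0,0,0],[1.7,10.5,-8],0.9],[[0,0,0],[1.7,10.5,-8],0.9],[[0,0,0],[1.7,10.5,-8],0.9]]'

```text
time: 13.77
eef_pos: [0.5743, -0.2638, 0.0354]
tcp_rot: [0.51, 0.491, -0.49, -0.509]
contact_force: [1.3, -0.6, -3.1]
opening: 0.554
```

```bash
python3 - <<'E'
from plan import *
s=log(); R,d=toolR(-.038,np.pi/2)
for dx in(.042,.041):
  u=np.array([np.cos(.038),-np.sin(.038)]); m=np.array([.6231,-.2657])
  t=m-u*(dx+.00165); print(dx,delta(np.array([*t,.0355]),R))
S,_=viewer.read_camera("scene"); crop(S,190,200,320,310,5,"s9.png")
print(wells("scene",S,(205,235,270,295),.074,thr=75,amin=100))
E
```

```text
t 13.77 q [-0.591  0.415  1.801  0.     0.924 -2.124] p [ 0.5743 -0.2638  0.0354] op 0.554 F [ 1.3 -0.6 -3.1] M [-0.02 -0.12 -0.02]
[[ 0.038  0.001 -0.999]
 [ 0.999 -0.001  0.038]
 [-0.001 -1.    -0.001]]
0.042 ('turn', array([ 0.08, -0.02, -0.03]), 'shift', array([-0. , -0.1, -5.2]))
0.041 ('turn', array([ 0.08, -0.02, -0.03]), 'shift', array([-0. , -0.1, -6.2]))
[(437, np.float64(0.5752), np.float64(-0.2633)), (428, np.float64(0.5834), np.float64(-0.2499)), (471, np.float64(0.5823), np.float64(-0.2769)), (479, np.float64(0.5906), np.float64(-0.2639)), (466, np.float64(0.6079), np.float64(-0.2409)), (456, np.float64(0.606), np.float64(-0.2898)), (507, np.float64(0.6162), np.float64(-0.2276)), (462, np.float64(0.6152), np.float64(-0.2546)), (526, np.float64(0.6143), np.float64(-0.2765)), (550, np.float64(0.6132), np.float64(-0.3035)), (499, np.float64(0.6233), np.float64(-0.2413)), (481, np.float64(0.6215), np.float64(-0.2903)), (511, np.float64(0.6317), np.float64(-0.2283)), (539, np.float64(0.6307), np.float64(-0.2551)), (528, np.float64(0.6295), np.float64(-0.2771)), (511, np.float64(0.6286), np.float64(-0.304)), (495, np.float64(0.639), np.float64(-0.2419)), (504, np.float64(0.637), np.float64(-0.2911)), (121, np.float64(0.6779), np.float64(-0.2661)), (328, np.float64(0.6794), np.float64(-0.3038))]
```

Request:
step_arm --rows '[[[0,0,0],[0,0,-2],0.9],[[0,0,0],[0,0,-4],0.9],[[0,0,0],[0,0,-4],0.9]]'

```text
time: 14.07
eef_pos: [0.5781, -0.2638, 0.0354]
tcp_rot: [0.51, 0.49, -0.49, -0.509]
contact_force: [0.2, -0.5, -1.5]
opening: 0.557
```

Request:
step_arm --rows '[[[0,0,0],[0,0,-1],0.9],[[0,0,0],[0,0,-1],0.9]]'

```text
time: 14.23
eef_pos: [0.5788, -0.2639, 0.0355]
tcp_rot: [0.509, 0.49, -0.49, -0.509]
contact_force: [-2.5, -1.0, -0.2]
opening: 0.554
```

```bash
python3 - <<'E'
from plan import *
s=log()
S,_=viewer.read_camera("scene"); crop(S,190,200,320,310,5,"s10.png")
w=wells("scene",S,(205,235,270,295),.074,thr=75,amin=100);print(len(w),[x for x in w if abs(x[2]+.2635)<.003 or abs(x[2]+.2408)<.0015 or abs(x[2]+.2903)<.0008])
E
```

```text
t 14.23 q [-0.587  0.423  1.79  -0.     0.928 -2.12 ] p [ 0.5788 -0.2639  0.0355] op 0.554 F [-2.5 -1.  -0.2] M [-0.01  0.22 -0.  ]
[[ 0.038 -0.    -0.999]
 [ 0.999 -0.     0.038]
 [-0.    -1.     0.   ]]
19 [(496, np.float64(0.5796), np.float64(-0.2633)), (460, np.float64(0.5953), np.float64(-0.2638)), (473, np.float64(0.6079), np.float64(-0.2409)), (457, np.float64(0.606), np.float64(-0.2898)), (492, np.float64(0.6233), np.float64(-0.2414)), (479, np.float64(0.6215), np.float64(-0.2903)), (494, np.float64(0.6389), np.float64(-0.2419))]
```

View pics/s10.png

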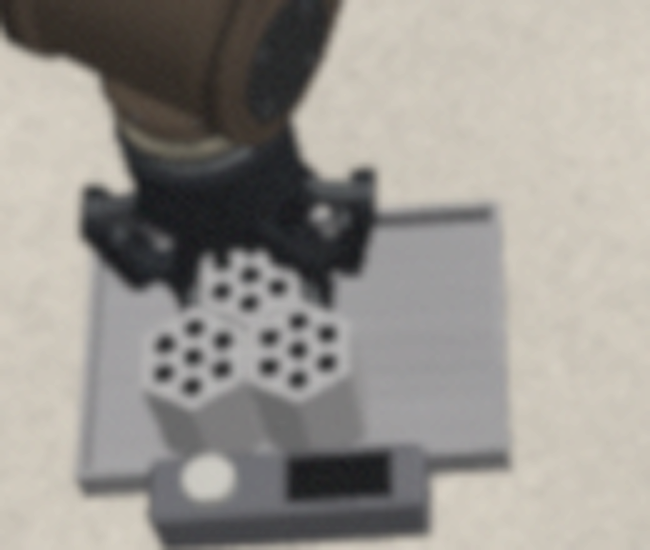

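Touching lightly (about 2.5 N); nearly seated (block dist. 48.9 / 49.8 mm). Nudge towards the middle and down.

Request:
step_arm --rows '[[[0,0,0],[-0.7,0,-0.6],0.9],[[0,0,0],[-0.7,0,-0.6],0.9]]'

```text
time: 14.45
eef_pos: [0.5793, -0.2643, 0.0354]
tcp_rot: [-0.509, -0.49, 0.49, 0.51]
contact_force: [-2.6, 1.9, 2.6]
opening: 0.552
```

Request:
step_arm --rows '[[[0,0,0],[0,0.7,0],0.9],[[0,0,0],[0,0.7,0],0.9]]'

```text
time: 14.62
eef_pos: [0.5793, -0.2643, 0.0354]
tcp_rot: [-0.509, -0.49, 0.49, 0.51]
contact_force: [-4.4, 1.8, 5.8]
opening: 0.556
```

```bash
python3 - <<'E'
from plan import *
s=log()
S,D=viewer.read_camera("scene")
w=wells("scene",S,(205,235,270,295),.074,thr=75,amin=100);print(len(w),[x for x in w if abs(x[2]+.2635)<.003 or abs(x[2]+.2408)<.0015 or abs(x[2]+.2903)<.0008])
E
```

```text
t 14.62 q [-0.587  0.425  1.788  0.     0.93  -2.12 ] p [ 0.5793 -0.2643  0.0354] op 0.556 F [-4.4  1.8  5.8] M [0.44 0.6  0.05]
[[ 0.038 -0.001 -0.999]
 [ 0.999  0.001  0.038]
 [ 0.001 -1.     0.001]]
20 [(431, np.float64(0.5801), np.float64(-0.2636)), (459, np.float64(0.5957), np.float64(-0.2642)), (463, np.float64(0.6079), np.float64(-0.2409)), (455, np.float64(0.606), np.float64(-0.2898)), (489, np.float64(0.6232), np.float64(-0.2414)), (480, np.float64(0.6215), np.float64(-0.2903)), (494, np.float64(0.639), np.float64(-0.2419)), (139, np.float64(0.6779), np.float64(-0.2658))]
```

Seated on the floor (5.8 N up, both gaps small). Release and rise.

Request:
step_arm --rows '[[[0,0,0],[0,-0.3,0],0.6],[[0,0,0],[0,-0.3,0],0.42],[[0,0,0],[0,-0.3,0],0.35],[[0,0,0],[0,-0.3,0],0.25],[[0,0,0],[0,-0.3,0],0.2],[[0,0,0],[0,-0.3,0],0.2],[[0,0,0],[0,-0.3,0],0.2]]' --newtons 20

```text
time: 15.25
eef_pos: [0.5794, -0.2645, 0.0346]
tcp_rot: [0.51, 0.49, -0.49, -0.509]
contact_force: [1.0, -0.4, 0.4]
opening: 0.802
```

```bash
python3 - <<'E'
from plan import *
s=log()
S,D=viewer.read_camera("scene"); crop(S,190,200,320,310,5,"s11.png")
w=wells("scene",S,(205,235,270,295),.074,thr=75,amin=100);print(len(w),[x for x in w if abs(x[2]+.2635)<.003 or abs(x[2]+.2408)<.0015 or abs(x[2]+.2903)<.0008])
E
```

```text
t 15.25 q [-0.587  0.426  1.788  0.     0.927 -2.12 ] p [ 0.5794 -0.2645  0.0346] op 0.802 F [ 1.  -0.4  0.4] M [-0.03 -0.04  0.05]
[[ 0.038  0.    -0.999]
 [ 0.999 -0.     0.038]
 [-0.    -1.    -0.   ]]
20 [(415, np.float64(0.5801), np.float64(-0.2638)), (434, np.float64(0.5956), np.float64(-0.2641)), (466, np.float64(0.6079), np.float64(-0.2409)), (454, np.float64(0.606), np.float64(-0.2898)), (488, np.float64(0.6233), np.float64(-0.2414)), (478, np.float64(0.6215), np.float64(-0.2902)), (492, np.float64(0.6389), np.float64(-0.2419))]
```

View pics/s11.png

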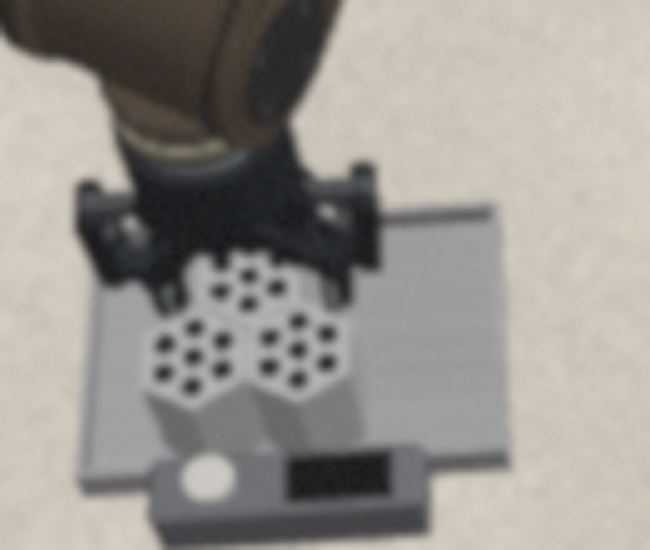

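Released: block at crop (250,285) sits in the nook, fingers clear at (170,295) and (335,290). Rise straight up and back.

Request:
step_arm --rows '[[[0,0,0],[0,-8,1],0.2],[[0,0,0],[0,-25,2],0.2],[[0,0,0],[0,-55,2],0.2],[[0,0,0],[0,-90,2],0.2],[[0,0,0],[0,-125,10],0.2],[[0,0,0],[100,-145,40],0.2],[[0,0,0],[140,-145,60],0.2],[[0,0,0],[180,-145,60],0.2],[[0,0,0],[220,-145,60],0.2],[[0,0,0],[220,-145,60],0.2]]'

```text
time: 16.13
eef_pos: [0.529, -0.0601, 0.18]
tcp_rot: [0.51, 0.49, -0.49, -0.509]
contact_force: [1.0, 0.4, -0.6]
opening: 0.8
```

Request:
step_arm --rows '[[[0,0,0],[40,0,0],0.2],[[0,0,0],[80,0,0],0.2],[[0,0,0],[100,0,0],0.2],[[0,0,0],[100,0,0],0.2],[[0,0,0],[100,0,0],0.2]]'

```text
time: 16.55
eef_pos: [0.5334, 0.0392, 0.1795]
tcp_rot: [0.509, 0.491, -0.491, -0.508]
contact_force: [-0.2, 0.5, 0.9]
opening: 0.801
```

```bash
python3 - <<'E'
from plan import *
s=log()
S,D=viewer.read_camera("scene"); crop(S,190,200,320,310,5,"s12.png")
T,DT=viewer.read_camera("top"); crop(T,320,160,440,260,5,"t12.png")
for n,I,b,th in(("scene",S,(205,235,270,295),75),("top",T,(365,180,425,235),55)):
    w=np.array(wells(n,I,b,.074,thr=th,amin=200))[:,1:]
    # centre wells = those with 6 neighbours at ~15.6mm
    c=[]
    for x in w:
        d=np.linalg.norm(w-x,axis=1); k=(d>.012)&(d<.019)
        if k.sum()==6 : 
            nb=w[k]-x; a=np.arctan2(nb[:,1],nb[:,0]); c.append((*x,np.degrees(np.angle(np.exp(6j*a).mean())/6)))
    print(n,np.round(c,4))
    for i in range(len(c)):
        for j in range(i): print(i,j,np.hypot(c[i][0]-c[j][0],c[i][1]-c[j][1]).round(4))
P=cloud("top",DT)
for x,y in((.581,-.2637),(.6223,-.2903),(.6241,-.2412)):
    k=(np.hypot(P[...,0]-x,P[...,1]-y)<.021)&(P[...,2]>.066)&(P[...,2]<.085); q=P[k]; A=np.c_[q[:,:2]-[x,y],np.ones(len(q))]; v=np.linalg.lstsq(A,q[:,2],rcond=None)[0]; print("top z,slopes",len(q),v.round(4))
E
```

```text
t 16.55 q [-1.160e-01  2.600e-02  1.968e+00 -1.000e-03  1.146e+00 -1.651e+00] p [0.5334 0.0392 0.1795] op 0.801 F [-0.2  0.5  0.9] M [-0.   -0.02  0.05]
[[ 0.035  0.001 -0.999]
 [ 0.999 -0.001  0.035]
 [-0.001 -1.    -0.001]]
scene [[ 0.5801 -0.2637 -2.0965]
 [ 0.6233 -0.2414 -2.0209]
 [ 0.6215 -0.2903 -2.2345]]
1 0 0.0486
2 0 0.0492
2 1 0.0489
top [[ 0.6247 -0.2411 -2.4454]
 [ 0.623  -0.2901 -2.4326]
 [ 0.5817 -0.2634 -2.1189]]
1 0 0.049
2 0 0.0484
2 1 0.0492
top z,slopes 260 [-0.0075 -0.0188  0.0735]
top z,slopes 256 [-0.0164 -0.0172  0.0736]
top z,slopes 258 [-0.0018  0.0139  0.0738]
```

View pics/t12.png

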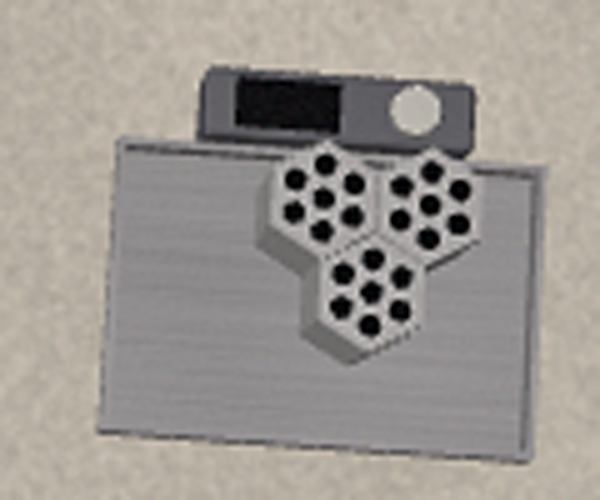

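View pics/s12.png

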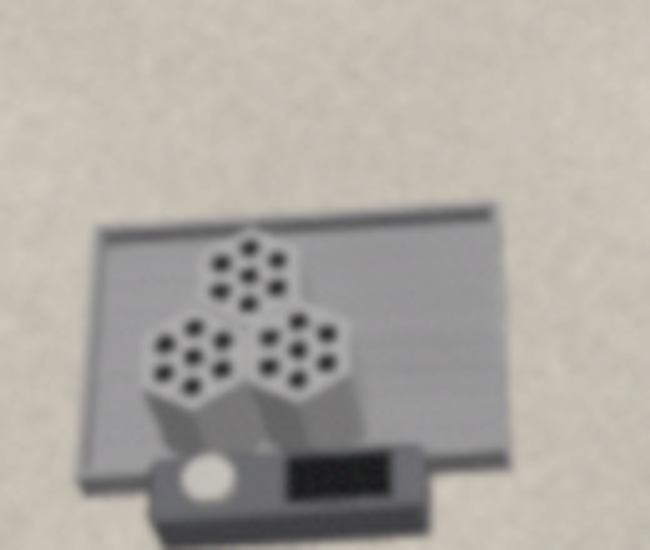

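Both views show the block in the nook (top crop (372,292)). It is level and parallel to the pair, and the arm is clear. Handing in.

```bash
python3 -c "
from plant import ctrl
print(ctrl.sign_off())"
```

```text
the job is handed in; nothing more can be done
None
```

The block is packed wells up in the nook, and I handed the job in at 16.6 s of the 58 s allowed. No verdict was reported.

**What I did:** I gripped the block on the rack by its upright flats with the tool 60° below horizontal. I lifted it, turned it upright, stood it on the bench at about (0.49, 0.117) and let go. I then took it again from above, lowered it into the tray, slid it against the pair with a few newtons and released it on the tray floor.

**Last checks, both cameras:**

| Check | Scene | Top | Limit |
|---|---|---|---|
| Block to packed_b | 48.6 mm | 48.4 mm | 51 mm |
| Block to packed_a | 49.2 mm | 49.2 mm | 51 mm |
| packed_a to packed_b | 48.9 mm | 49.0 mm | 52 mm |
| Block's yaw off the pair's, at most | 0.14° | 0.33° | 5° |

- **Height:** the block's top is at 73.5 mm from top-camera depth, against 74 mm expected for a block flat on the tray floor.
- **Tilt:** the fitted tops slope about 0.02 rad or less for all three blocks, against a limit of 0.06. That is about the noise of the depth readings.
- **Pair:** neither block moved measurably from its start.
- **Other loose things:** I did not measure them again afterwards. All moves were kept clear of them.
- **Disagreement:** the two cameras differ by about 1.5 mm in x, within the stated calibration. The distances in the table are relative, so this hardly affects them.

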